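# Sieve the mixed nuts

## Robot

A 7-joint arm with a two-finger parallel gripper is mounted at the origin on a cart in front of the work surface, level with it; the furniture and walls round the work are solid. World frame = base frame: x ahead of the robot, y to its left, z up, the work surface at z = 0. Lengths are in m, angles in rad, forces in N, time in s.
With the tool pointing down it reaches from about 0.425 to 0.925 m from the base axis. Payload 6.8 kg.
Tool frame: the origin (TCP) lies midway between the tips of the shut fingers; the grasp point (between the pads) lies 19 mm behind it; z points along the fingers, y is the line along which they close (so a half turn about z gives the same grasp; the last joint's range is limited). The gripper opens to 85 mm and grips with 20 to 120 N. Pads are 22 mm wide; open, the fingers measure 114 mm over their backs; the gripper's body (76 mm by 85 mm) begins 54 mm behind the grasp point. The pads swing forward as they close: fully open they stand 13 mm farther back than shut.
Start: joints at [1.058, 0.477, 0.022, 1.555, -0.011, 1.109, -0.083], TCP at [0.266, -0.62, 0.231] pointing down, gripper open.
Joint ranges: [-2.96, 2.96], [-0.34, 2.1], [-1.41, 1.46], [0.24, 2.44], [-1.37, 4.51], [0.17, 1.92], [-2.96, 2.96]. Speed limits (rad/s): [2.39, 2.39, 3.14, 3.14, 3.14, 3.14, 3.14].

## Interface

Orientations are given as a unit quaternion [w, x, y, z].
In Python, from station import bot, imaging gives the robot as it stands.
- The arm moves only by the tool move_arm, never from a script. Its argument "commands" is a list that holds one entry, the list of rows, each a list of 7 numbers: the shift along the tool's x, y, z in m, then the turn, a rotation vector about the tool's x, y, z in degrees, then the finger opening in m, from 0 to 0.0854. In form: [[[x, y, z, rx, ry, rz, grip], ...]]. A call has 1 to 20 rows; each row shifts and turns the commanded pose from where the row before left it, along the tool's axes as they then stand; what a row does not reach is not made up. A row lasts 1/8 s, in which the tool goes at most 62.5 mm and 10.7 degrees, less where a joint would pass 70% of its speed; a pose out of reach is approached as far as the arm can. A call is refused whole if a number of a shift passes 0.0625 or a number of a turn 10.7, either way. A call with a gripper value outside its range is refused whole. The fingers move at their own pace and stop on an object; "squeeze" is the grip in N (left out, the last holds). Time passes only in rows, so rows that do not move let the fingers close. It gives the time, the measured TCP pose, the force, the opening and the grip force at its end, in the units of the state.
- bot.get_obs(): the state, without advancing time (a new reading comes with each control period).
- imaging.read_camera(name): name is "scene" or "top" or "wrist"; returns the picture (384x512x3 uint8, red, green, blue); there is no depth.
- imaging.calibration(name): a dict with "intrinsics" (3x3 intrinsics, pixels), "extrinsics" (4x4, takes a point from camera to world coordinates); the wrist camera has in their place "mount" (4x4, takes a point from camera to tool coordinates, whose origin is the TCP and whose axes are the flange's). Camera axes: x right, y down, z forward; pixel columns grow to the right and rows downward; lengths in m; the calibration is good to about 2 mm. A picture is of the moment at which its call begins: read the wrist's pose just before it. calibration takes no time and is no camera call.
- bot.hand_in(): hands the job in; it is judged then, once.
The state is a dict: "t": time; "q": joint angles; "joint_vel": joint speeds; "joint_torque": joint torques, N m; "eef_pos": TCP position; "tool_rot": TCP orientation; "contact_force": force on the tool from outside, world axes, zero at the start; "torque": the same for the moment, N m; "gripper_width": opening from 0.0 (shut) to 1.0 (fully open); "grasp_force": force on a finger pad.
Only numpy, scipy, OpenCV 4.12 (cv2) and the standard library are available. Lean on these libraries where they do the work, as an engineer would, in place of code of your own. Each camera call takes 0.05 s, during which the arm holds its last target. There are 200 camera calls.

## Task

Loose hex nuts of two sizes lie about the bench. Set the catch box's stiff side guard to lean outward 30 degrees past upright (120 degrees from folded shut) so that it stays there by itself, and lay every loose nut flat and side by side in the sieve, on the solid strip of its floor, while the sieve stands on its mat. Then take the sieve by its upright grip, hold it just above the catch box and shake it side to side until every small nut has dropped through into the box and only the large ones are left in the sieve - no small nut may be put into the box by hand - and set the sieve with the large nuts back down flat on its mat, leaving the other things alone.

Things in the scene. Friction and masses are not known exactly. Their poses are not given: they have to be found in the camera images.
- catch_box: Grey open steel box fixed to the bench, 183 x 198 x 55 mm (x, y, z), walls and floor 4 mm; origin under its centre. Its side guard is hinged along the left (+y) top rim. (Wall cabinets hang over the back of the bench, beyond about x = 0.6 m and from z = 0.5 m up: cross from side to side over the front half, with the wrist clear of them.)
- guard_hinge (a point): Middle of the guard's hinge line, on the box's left (+y) rim, 61 mm above the bench; the line runs along the box's x.
- guard (a joint): Angle in rad of the side guard, a steel plate 165 mm long that reaches 65 mm from its hinge: 0 = folded flat over the box, pi/2 = upright, more = leaning outward, away from the box to +y (end stop 2.6). A friction hinge (0.2 N m): it stays wherever it is left, and can simply be pushed with the fingers (about 4 N).
- guard_edge (a point): Middle of the guard's free edge (a rod 8 mm thick), 61 mm from the hinge line.
- mat: Black rubber mat fixed to the bench, 190 x 130 x 6 mm; origin under its centre. The sieve's resting place.
- sieve: Metal tray sieve, 161 x 108 mm, walls 35 mm high, 0.22-0.35 kg; origin: centre of its underside. Polished floor 10 mm above that: a solid strip 48 mm wide along x down the middle, where nuts stay until shaken sideways; each side of it five 27 x 27 mm openings parted by 5 mm rods. An upright black grip plate, 14 (x) x 50 (y) mm, stands on the outside of the near (-x) end wall, z = 30 to 70 mm.
- sieve_grip (a point): Grip point in the sieve's grip plate, at x = -85.5 mm, z = 56 mm of the sieve (14 mm below the plate's top); pinch it across its 14 mm (the sieve's x) from above, one finger over the tray.
- tape_measure: Bystander: tape measure, 36 x 95 x 66 mm; leave alone. Origin under its middle.
- pliers_red: Bystander: red-handled pliers lying flat, 66 x 205 x 12 mm; leave alone. Origin under its middle.
- multimeter: Bystander: multimeter, 68 x 140 x 44 mm; leave alone. Origin under its middle.
- small_nut1: Small steel hex nut, 18 mm across flats (flats face its own +-x), 21 mm across corners, 10 mm thick; origin at the centre of its underside. Passes the sieve's openings. May be absent.
- small_nut2: Small steel hex nut, 18 mm across flats (flats face its own +-x), 21 mm across corners, 10 mm thick; origin at the centre of its underside. Passes the sieve's openings. May be absent.
- small_nut3: Small steel hex nut, 18 mm across flats (flats face its own +-x), 21 mm across corners, 10 mm thick; origin at the centre of its underside. Passes the sieve's openings. May be absent.
- large_nut1: Large steel hex nut, 30 mm across flats (flats face its own +-x), 34 mm across corners, 16 mm thick; origin at the centre of its underside. Too big for the openings. May be absent.
- large_nut2: Large steel hex nut, 30 mm across flats (flats face its own +-x), 34 mm across corners, 16 mm thick; origin at the centre of its underside. Too big for the openings. May be absent.
Mind the look-alikes: they are no part of the job. Leave any yellow look-alike of the large_nut2 alone.

How it is judged:
By the outcome, as a careful person would: the job done as asked, in the order asked, and still so for the second after the job is handed in, with the robot touching nothing.
Of small_nut1, small_nut2, small_nut3 only 2 to 3 are there at a start; the rules pass over those that are not, and their reading is None.
Of large_nut1, large_nut2 only 1 to 2 are there at a start; the rules pass over those that are not, and their reading is None.
At some moment in a run one of small_nut1, small_nut2, small_nut3, large_nut1, large_nut2 may be knocked a few centimetres aside while the robot is not near it.
It also fails if it takes over 208 s, if anything falls off the work surface, if the arm or the gripper's body presses on something with over 40 N, if the wrist force passes 120 N, or if a joint passes its speed limit or range.

## Working session

There is one attempt and no reset: what is moved stays moved. The work goes in short steps, Python scripts to look and compute and a tool call to move; the robot and the scene stay as the last step left them, time stands still between calls to the robot, and variables do not carry over. Pictures are saved under pics/ and viewed, at most 14 in all, crops included, and the job is handed in when it is done.

Besides the shell and the picture viewer there is one more tool, called after "Emit:" as name([rows], argument=value, ...), one row to a line, values as JSON. move_arm: Moves the arm, as the interface text tells. Its arguments: {"type":"object","properties":{"commands":{"type":"array","items":{"type":"array","items":{"type":"array","items":{"type":"number"}}}},"squeeze":{"type":"number"}},"required":["commands"]}

```bash
ls; mkdir -p pics; python3 - <<'E'
from station import bot, imaging
import cv2, numpy as np
o=bot.get_obs()
for k in o: print(k,np.round(o[k],3))
for n in ("scene","top"):
    im=imaging.read_camera(n); cv2.imwrite(f"pics/{n}0.png",im[:,:,::-1])
    c=imaging.calibration(n); print(n,np.round(c["intrinsics"],1).tolist(),np.round(c["extrinsics"],3).tolist())
print(np.round(imaging.calibration("wrist")["mount"],4).tolist(),imaging.calibration("wrist")["intrinsics"])
a=cv2.imread("pics/top0.png"); cv2.imwrite("pics/top0x.png",cv2.resize(a,(800,600),interpolation=cv2.INTER_CUBIC))
a=cv2.imread("pics/scene0.png"); cv2.imwrite("pics/scene0x.png",cv2.resize(a,(800,600),interpolation=cv2.INTER_CUBIC))
E
```

```text
pics
t 0.0
q [ 1.058  0.478  0.022  1.556 -0.011  1.109 -0.083]
joint_vel [ 0.001  0.001 -0.001  0.    -0.     0.     0.   ]
joint_torque [-1.0000e-03 -5.9646e+01  1.6080e+00 -2.8119e+01  1.3000e-02  9.0000e-03
 -0.0000e+00]
eef_pos [ 0.266 -0.62   0.23 ]
tool_rot [-0.001  0.98   0.201 -0.   ]
contact_force [-0.72  -0.577 -0.066]
torque [-0.031 -0.031 -0.008]
grasp_force 0.0
gripper_width 0.999
scene [[439.9, 0.0, 262.3], [0.0, 439.9, 192.6], [0.0, 0.0, 1.0]] [[-0.647, -0.324, 0.69, -0.397], [-0.762, 0.264, -0.59, 0.779], [0.009, -0.908, -0.418, 0.621], [0.0, 0.0, 0.0, 1.0]]
top [[349.3, 0.0, 261.0], [0.0, 349.3, 190.1], [0.0, 0.0, 1.0]] [[-0.059, -0.977, 0.206, 0.257], [-0.998, 0.057, -0.014, 0.021], [0.002, -0.206, -0.978, 1.274], [0.0, 0.0, 0.0, 1.0]]
[[0.0001, -0.9638, -0.2664, 0.068], [1.0, 0.0001, 0.0, 0.0003], [-0.0, -0.2664, 0.9638, -0.143], [0.0, 0.0, 0.0, 1.0]] [[321.30141162   0.         255.23251971]
 [  0.         321.30141162 194.02591963]
 [  0.           0.           1.        ]]
```

View pics/top0x.png

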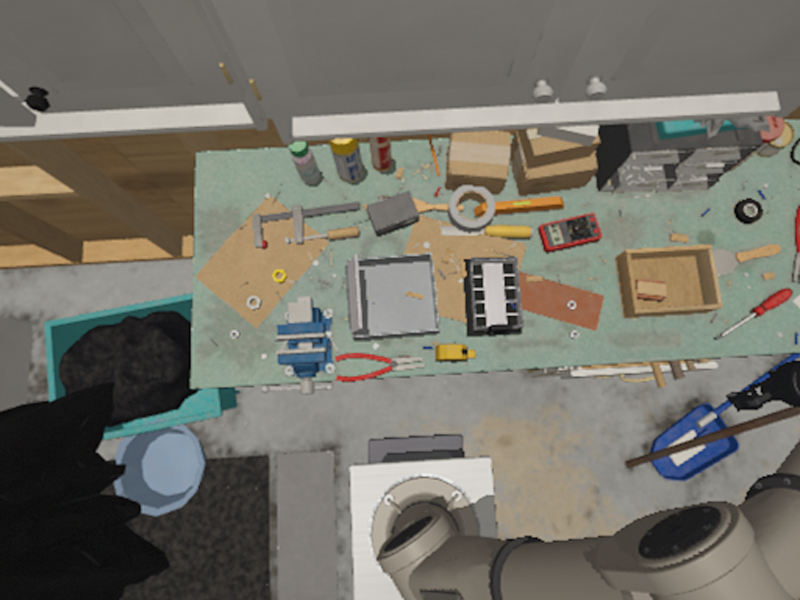

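View pics/scene0x.png

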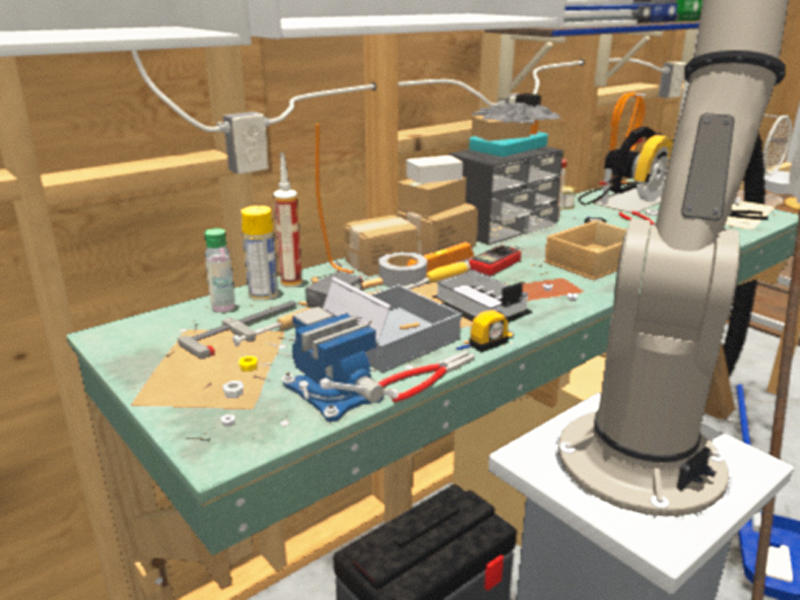

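Top (800x600): a large-size nut at (253,302), a yellow look-alike at (279,275), and small-size nuts at (234,334), (572,304) and (574,334). The box is at (395,297) with its guard on the left, and the sieve at (494,295). Next I check close crops.

```bash
cat > h.py <<'E'
from station import bot, imaging
import cv2, numpy as np
from scipy.spatial.transform import Rotation as R
def ray(name,uv,o=None):
    c=imaging.calibration(name)
    if name=="wrist":
        o=o or bot.get_obs(); T=np.eye(4); q=np.array(o["tool_rot"]); T[:3,:3]=R.from_quat(q[[1,2,3,0]]).as_matrix(); T[:3,3]=o["eef_pos"]; E=T@c["mount"]
    else: E=np.array(c["extrinsics"])
    d=E[:3,:3]@np.linalg.solve(c["intrinsics"],[uv[0],uv[1],1.]); return E[:3,3],d
def onz(name,uv,z,o=None):
    p,d=ray(name,uv,o); return p+d*(z-p[2])/d[2]
def proj(name,P,o=None):
    c=imaging.calibration(name)
    if name=="wrist":
        o=o or bot.get_obs(); T=np.eye(4); q=np.array(o["tool_rot"]); T[:3,:3]=R.from_quat(q[[1,2,3,0]]).as_matrix(); T[:3,3]=o["eef_pos"]; E=T@c["mount"]
    else: E=np.array(c["extrinsics"])
    P=np.atleast_2d(P); k=(P-E[:3,3])@E[:3,:3]@np.array(c["intrinsics"]).T; return k[:,:2]/k[:,2:]
def tri(rays):
    A=0;b=0
    for p,d in rays:
        d=d/np.linalg.norm(d); M=np.eye(3)-np.outer(d,d); A=A+M; b=b+M@p
    return np.linalg.solve(A,b)
E
python3 - <<'E'
from h import *
a=cv2.imread("pics/top0.png")
l=cv2.resize(a[150:250,125:285],(800,500),interpolation=cv2.INTER_CUBIC)
r=cv2.resize(a[130:240,285:395],(600,600),interpolation=cv2.INTER_CUBIC)
cv2.imwrite("pics/l.png",l);cv2.imwrite("pics/r.png",r)
s=.64
for n,u in dict(L=(253,302),yel=(279,275),s1=(234,334),s2=(572,304),s3=(574,334),boxc=(395,297),siev=(494,295)).items(): print(n,np.round(onz("top",(u[0]*s,u[1]*s),0.01),3))
E
```

```text
L [0.533 0.369 0.01 ]
yel [0.595 0.307 0.01 ]
s1 [0.459 0.414 0.01 ]
s2 [ 0.484 -0.382  0.01 ]
s3 [ 0.412 -0.378  0.01 ]
boxc [0.525 0.034 0.01 ]
siev [ 0.516 -0.2    0.01 ]
```

View pics/l.png

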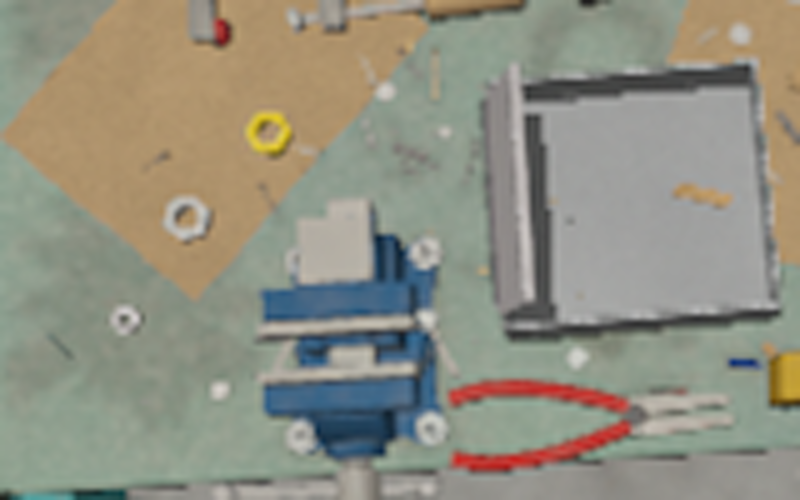

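View pics/r.png

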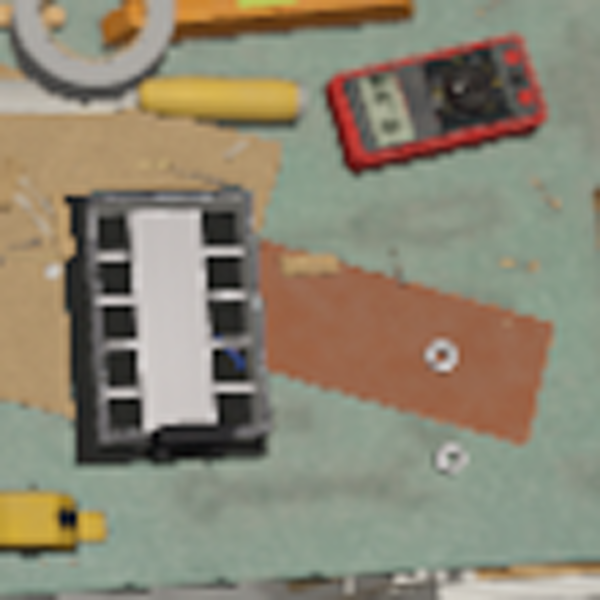

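Left crop: large nut (187,218), yellow look-alike (269,133) which I leave, small nut (124,319); the vise bolts aren't loose nuts. Right crop: small nuts (442,355) and (451,458). That makes 3 small and 1 large. The sieve is at (170,320) with its grip on the near side. I start with the right-hand pair.

Emit:
move_arm([
  [[0,0,0,0,0,10,0.085],[0,0,0,0,0,10,0.085],[0,0,0,0,0,3.2,0.085],[0.032,-0.04,0.005,0,0,0,0.05],[0.032,-0.04,0.005,0,0,0,0.05],[0.032,-0.04,0.005,0,0,0,0.05],[0.032,-0.04,0.005,0,0,0,0.05],[0.032,-0.04,0.005,0,0,0,0.05],[0.032,-0.04,0.005,0,0,0,0.05],[0,0,0,0,0,0,0.05],[0,0,0,0,0,0,0.05]],
])

```text
t: 1.48
eef_pos: [0.4574, -0.3808, 0.201]
tool_rot: [0.0, 1.0, -0.0, -0.0]
contact_force: [0.2, -0.8, 0.1]
gripper_width: 0.586
grasp_force: 0.0
```

```bash
cat >> h.py <<'E'
def snap(fn,name="wrist"):
    o=bot.get_obs(); im=imaging.read_camera(name); cv2.imwrite(f"pics/{fn}.png",im[:,:,::-1])
    import pickle; pickle.dump(o,open(f"pics/{fn}.pkl","wb")); return o,im
def obs(fn):
    import pickle; return pickle.load(open(f"pics/{fn}.pkl","rb"))
def st():
    o=bot.get_obs(); q=np.array(o["tool_rot"]); M=R.from_quat(q[[1,2,3,0]]).as_matrix()
    print("t",round(float(o["t"]),2),"p",np.round(o["eef_pos"],4),"yaw",round(float(np.degrees(np.arctan2(M[1,0],M[0,0]))),2),"tilt",np.round(M[:2,2],4),"F",np.round(o["contact_force"],1),"w",np.round(o["gripper_width"],3),"g",np.round(o["grasp_force"],1))
    return o
E
python3 - <<'E'
from h import *
st(); o,im=snap("w1"); print(proj("wrist",[[.484,-.382,.01],[.412,-.378,.01]]))
cv2.imwrite("pics/w1x.png",cv2.resize(im[:,:,::-1],(800,600),interpolation=cv2.INTER_CUBIC))
E
```

```text
t 1.48 p [ 0.4574 -0.3808  0.201 ] yaw -0.01 tilt [-0.0009 -0.0002] F [ 0.2 -0.8  0.1] w 0.586 g 0.0
[[255.43928103 145.99024869]
 [251.88295099 211.91602498]]
```

View pics/w1x.png

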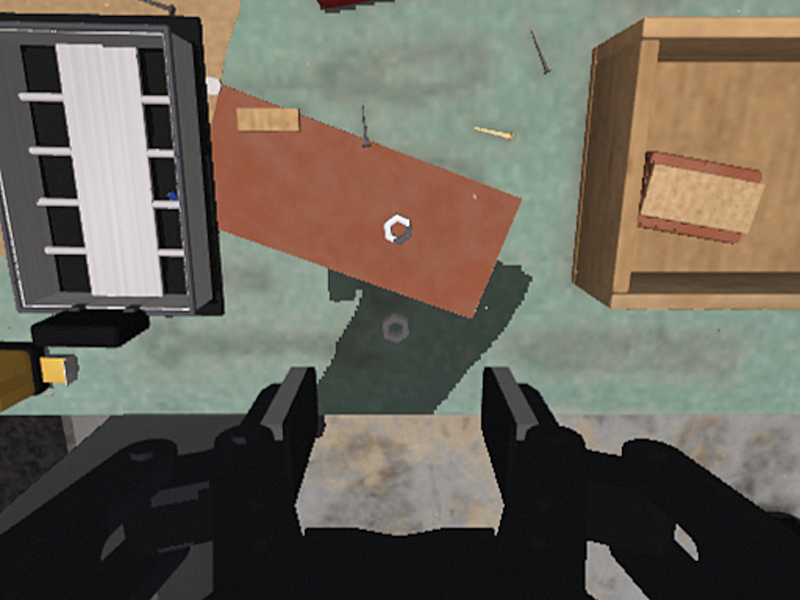

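Wrist view: small nuts at (397,230) and (396,328) in the 800 px view; the sieve is upper left with its black grip at (92,327). A close crop of both nuts gives their orientations.

```bash
python3 - <<'E'
from h import *
im=cv2.imread("pics/w1.png")
f=lambda r0,c0:cv2.resize(im[r0:r0+30,c0:c0+30],(400,400),interpolation=cv2.INTER_CUBIC)
cv2.imwrite("pics/w1n.png",np.hstack([f(132,239),f(195,239)]))
E
```

```text
(no output)
```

View pics/w1n.png

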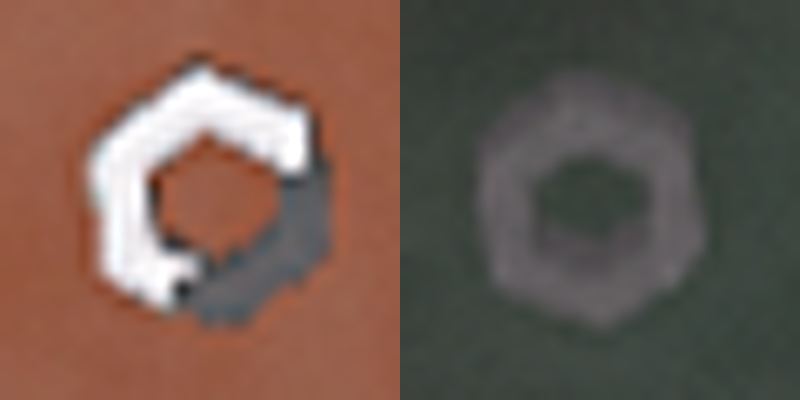

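```bash
python3 - <<'E'
from h import *
o=obs("w1")
for w,t in (((254.6,146.4),(366.0,195.1)),((253.3,209.8),(367.7,214.0))):
    print(np.round(tri([ray("wrist",w,o),ray("top",t)]),4),np.round(onz("wrist",w,.008,o),4))
for u in [(57,45),(136,48),(158,296),(92,297)]: print("strip",np.round(onz("wrist",(u[0]*.64,u[1]*.64),.016,o),4))
f=lambda x,y:(285+x/5.4545,130+y/5.4545)
for u in [(130,212),(200,207),(218,422),(147,431)]: print("strip top",np.round(onz("top",f(*u),.016),4))
E
```

```text
[ 0.4829 -0.3812  0.0088] [ 0.4838 -0.3802  0.008 ]
[ 0.4127 -0.3798  0.0057] [ 0.4143 -0.3788  0.008 ]
strip [ 0.5935 -0.1781  0.016 ]
strip [ 0.5919 -0.2247  0.016 ]
strip [ 0.4395 -0.2182  0.016 ]
strip [ 0.4388 -0.1736  0.016 ]
strip top [ 0.5923 -0.179   0.016 ]
strip top [ 0.593  -0.2271  0.016 ]
strip top [ 0.4441 -0.225   0.016 ]
strip top [ 0.4408 -0.1771  0.016 ]
```

Emit:
move_arm([
  [[0.026,-0.0005,0,0,0,0,0.045],[0,0,0.05,0,0,-5.5,0.045],[0,0,0.05,0,0,0,0.045],[0,0,0.05,0,0,0,0.045],[0,0,0.03,0,0,0,0.045],[0,0,0.018,0,0,0,0.045],[0,0,0,0,0,0,0.045],[0,0,0,0,0,0,0.01],[0,0,0,0,0,0,0.01],[0,0,0,0,0,0,0.01],[0,0,0,0,0,0,0.01]],
], squeeze=35)

```text
t: 2.9
eef_pos: [0.4848, -0.3809, 0.005]
tool_rot: [0.001, 0.999, 0.048, 0.001]
contact_force: [-1.7, 0.1, 7.2]
gripper_width: 0.19
grasp_force: 34.6
```

```bash
python3 - <<'E'
from h import *
st()
E
```

```text
t 2.9 p [ 0.4848 -0.3809  0.005 ] yaw 5.48 tilt [ 0.0022 -0.0018] F [-1.7  0.1  7.2] w 0.19 g 34.6
```

Emit:
move_arm([
  [[0,0,-0.04,0,0,0,0.01],[0,0,-0.06,0,0,5.5,0.01],[0.019,-0.036,-0.02,0,0,0,0.01],[0.019,-0.036,-0.02,0,0,0,0.01],[0.019,-0.036,0,0,0,0,0.01],[0.019,-0.036,0,0,0,0,0.01],[0.017,-0.035,0,0,0,0,0.01],[0,0,0,0,0,0,0.01],[0,0,0,0,0,0,0.01]],
])

```text
t: 4.03
eef_pos: [0.5766, -0.2015, 0.1436]
tool_rot: [0.0, 1.0, -0.0, -0.0]
contact_force: [-0.5, 0.4, -0.4]
gripper_width: 0.189
grasp_force: 34.3
```

```bash
python3 - <<'E'
from h import *
st(); o,im=snap("w2")
cv2.imwrite("pics/w2x.png",cv2.resize(im[:,:,::-1],(800,600),interpolation=cv2.INTER_CUBIC))
E
```

```text
t 4.03 p [ 0.5766 -0.2015  0.1436] yaw -0.01 tilt [-0.     -0.0006] F [-0.5  0.4 -0.4] w 0.189 g 34.3
```

View pics/w2x.png

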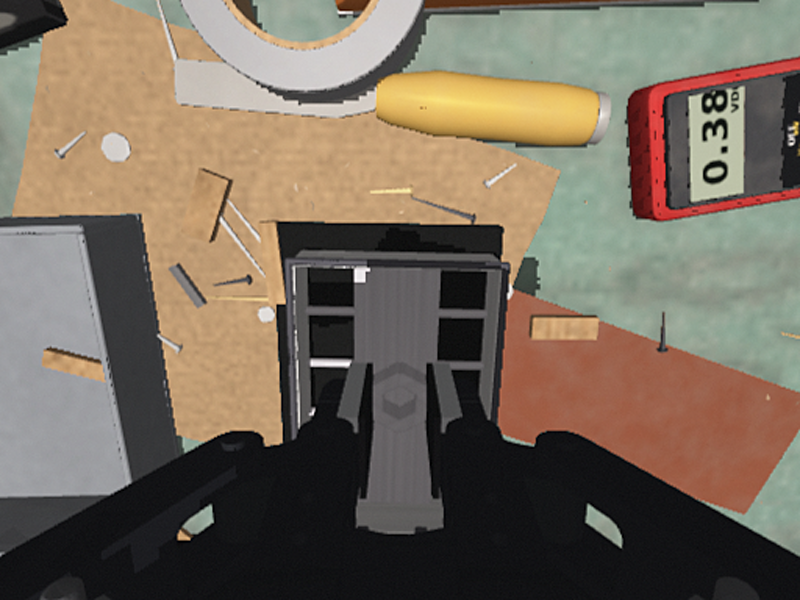

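The nut is held at (398,390). The sieve's far rim corners are at (287,261) and (508,264), and the strip's far end runs from about (362,268) to (437,268).

```bash
python3 - <<'E'
from h import *
o=obs("w2"); s=.64
w=lambda u,z:np.round(onz("wrist",(u[0]*s,u[1]*s),z,o),4)
for u in [(287,261),(508,264),(293,430),(500,430)]: print("rim",w(u,.041))
for u in [(362,268),(437,268),(355,500),(445,500)]: print("strip",w(u,.016))
# height of rim far corner: two views (w1 far right corner ~ (172,28))
o1=obs("w1"); print("rim FR tri",np.round(tri([ray("wrist",(508*s,264*s),o),ray("wrist",(172*s,26*s),o1)]),4))
E
```

```text
rim [ 0.5985 -0.1462  0.041 ]
rim [ 0.5969 -0.2559  0.041 ]
rim [ 0.505  -0.1439  0.041 ]
rim [ 0.5049 -0.2569  0.041 ]
strip [ 0.5899 -0.1815  0.016 ]
strip [ 0.5899 -0.2226  0.016 ]
strip [ 0.4418 -0.1742  0.016 ]
strip [ 0.4418 -0.2306  0.016 ]
rim FR tri [ 0.5973 -0.2567  0.0396]
```

Emit:
move_arm([
  [[-0.003,0,0.05,0,0,0,0.01],[0,0,0.05,0,0,0,0.01],[0,0,0.015,0,0,0,0.01],[0,0,0.006,0,0,0,0.01],[0,0,0,0,0,0,0.01],[0,0,0,0,0,0,0.035],[0,0,0,0,0,0,0.035],[0,0,0,0,0,0,0.035]],
])

```text
t: 5.08
eef_pos: [0.5743, -0.2011, 0.0229]
tool_rot: [0.0, 1.0, -0.0, 0.0]
contact_force: [-0.8, 0.1, -0.1]
gripper_width: 0.41
grasp_force: 0.0
```

```bash
python3 - <<'E'
from h import *
st()
E
```

```text
t 5.08 p [ 0.5743 -0.2011  0.0229] yaw -0.01 tilt [ 0.001  -0.0002] F [-0.8  0.1 -0.1] w 0.41 g 0.0
```

Emit:
move_arm([
  [[0,0,-0.05,0,0,0,0.035],[0,0,-0.06,0,0,0,0.045],[-0.032,0.036,-0.01,0,0,0,0.045],[-0.032,0.036,0,0,0,0,0.045],[-0.032,0.036,0,0,0,0,0.045],[-0.032,0.036,0,0,0,0,0.045],[-0.031,0.034,0,0,0,0,0.045],[0,0,0,0,0,0,0.045],[0,0,0,0,0,-5.5,0.045]],
])

```text
t: 6.2
eef_pos: [0.415, -0.3789, 0.1425]
tool_rot: [-0.0, 0.999, 0.049, 0.0]
contact_force: [0.4, 0.5, -0.3]
gripper_width: 0.528
grasp_force: 0.0
```

```bash
cat >> h.py <<'E'
def dehaze(im,c,h=30,up=5):
    c=np.round(c).astype(int); r0,c0=max(c[1]-h,0),max(c[0]-h,0)
    return cv2.resize(im[r0:r0+2*h,c0:c0+2*h,::-1],None,fx=up,fy=up,interpolation=cv2.INTER_CUBIC),(c0,r0)
E
python3 - <<'E'
from h import *
st(); o,im=snap("w3")
e=proj("wrist",[.414,-.379,.01])[0]; print(e)
a,off=dehaze(im,e); 
t=imaging.read_camera("top"); b,ofb=dehaze(t,(200,205),60,5); print(off,ofb)
cv2.imwrite("pics/w3x.png",np.hstack([cv2.resize(a,(300,300)),cv2.resize(b,(500,500))[:300]]))
E
```

```text
t 6.2 p [ 0.415  -0.3789  0.1425] yaw 5.58 tilt [0.0004 0.    ] F [ 0.4  0.5 -0.3] w 0.528 g 0.0
[255.52601642 186.8232553 ]
(np.int64(226), np.int64(157)) (np.int64(140), np.int64(145))
```

View pics/w3x.png

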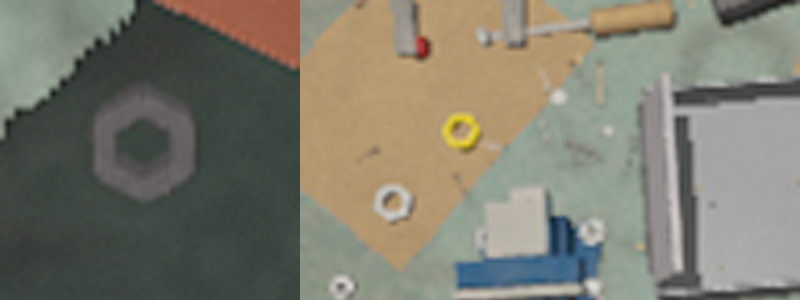

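Small nut directly below, flats aligned with the fingers; the left nuts are in place. Next I grip it.

Emit:
move_arm([
  [[0,0,0.05,0,0,0,0.045],[0,0,0.05,0,0,0,0.045],[0,0,0.025,0,0,0,0.045],[0,0,0.011,0,0,0,0.045],[0,0,0,0,0,0,0.045],[0,0,0,0,0,0,0.01],[0,0,0,0,0,0,0.01],[0,0,0,0,0,0,0.01],[0,0,0,0,0,0,0.01],[0,0,-0.05,0,0,0,0.01],[0,0,-0.06,0,0,5.5,0.01],[0.032,-0.036,-0.01,0,0,0,0.01],[0.032,-0.036,0,0,0,0,0.01],[0.032,-0.036,0,0,0,0,0.01],[0.032,-0.036,0,0,0,0,0.01],[0.001,-0.034,0,0,0,0,0.01],[0,0,0,0,0,0,0.01]],
])

```text
t: 8.43
eef_pos: [0.5447, -0.1973, 0.1266]
tool_rot: [-0.001, 1.0, 0.003, 0.0]
contact_force: [0.5, -1.1, 0.1]
gripper_width: 0.186
grasp_force: 34.2
```

```bash
python3 - <<'E'
from h import *
st()
E
```

```text
t 8.43 p [ 0.5447 -0.1973  0.1266] yaw 0.3 tilt [0.0004 0.0015] F [ 0.5 -1.1  0.1] w 0.186 g 34.2
```

Emit:
move_arm([
  [[0,0.003,0.05,0,0,0,0.01],[0,0,0.04,0,0,0,0.01],[0,0,0.01,0,0,0,0.01],[0,0,0.003,0,0,0,0.01],[0,0,0,0,0,0,0.035],[0,0,0,0,0,0,0.035],[0,0,0,0,0,0,0.035],[0,0,-0.05,0,0,0,0.035],[0,0,-0.06,0,0,0,0.035],[0,0,-0.05,0,0,0,0.035],[-0.006,-0.05,-0.03,0,0,0,0.045],[-0.006,-0.05,0,0,0,0,0.045],[-0.006,-0.05,0,0,0,0,0.045],[-0.006,-0.05,0,0,0,0,0.045],[-0.006,-0.05,0,0,0,0,0.045],[-0.006,-0.05,0,0,0,0,0.045],[-0.006,-0.05,0,0,0,0,0.045],[-0.006,-0.05,0,0,0,0,0.045],[-0.006,-0.05,0,0,0,0,0.045],[-0.006,-0.05,0,0,0,0,0.045]],
])

```text
t: 10.92
eef_pos: [0.4837, 0.2975, 0.2138]
tool_rot: [-0.0, 1.0, -0.0, 0.0]
contact_force: [0.9, -0.7, -1.1]
gripper_width: 0.529
grasp_force: 0.0
```

```bash
python3 - <<'E'
from h import *
st()
E
```

```text
t 10.93 p [0.4837 0.2975 0.2138] yaw -0.02 tilt [0.0008 0.0001] F [ 0.9 -0.7 -1.1] w 0.529 g 0.0
```

Emit:
move_arm([
  [[0,-0.05,0,0,0,0,0.045],[0,-0.05,0,0,0,0,0.045],[0,0,0.02,0,0,0,0.045],[0,0,0,0,0,0,0.045]],
])

```text
t: 11.42
eef_pos: [0.483, 0.3954, 0.1919]
tool_rot: [0.001, 1.0, 0.0, -0.001]
contact_force: [-0.2, 0.1, 0.1]
gripper_width: 0.527
grasp_force: 0.0
```

```bash
python3 - <<'E'
from h import *
st(); o,im=snap("w4")
e=proj("wrist",[[.459,.414,.01],[.533,.369,.016],[.545,-.2,.02]]); print(e)
a,o1=dehaze(im,e[0],30,1); b,o2=dehaze(im,e[1],30,1); print(o1,o2,a.shape,b.shape)
cv2.imwrite("pics/w4x.png",np.hstack([cv2.resize(x,(400,400),interpolation=cv2.INTER_CUBIC) for x in (a,b)]))
E
```

```text
t 11.43 p [0.483  0.3954 0.1919] yaw 0.04 tilt [-0.0022 -0.0025] F [-0.2  0.1  0.1] w 0.527 g 0.0
[[237.05426119 196.3731056 ]
 [281.69135904 125.0664197 ]
 [877.75701077 112.22144603]]
(np.int64(207), np.int64(166)) (np.int64(252), np.int64(95)) (60, 60, 3) (60, 60, 3)
```

View pics/w4x.png

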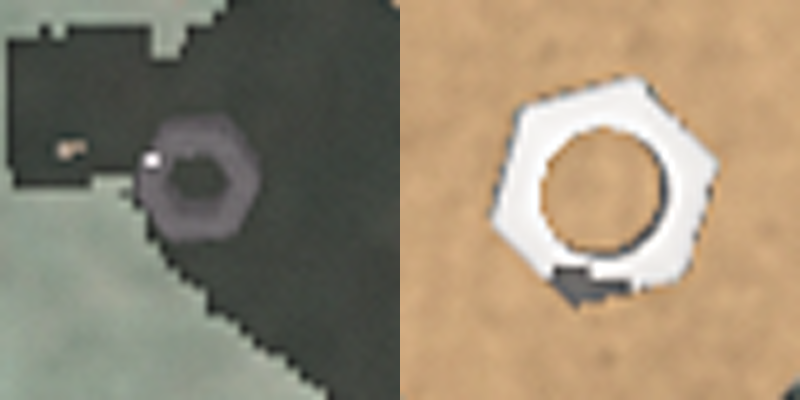

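```bash
python3 - <<'E'
from h import *
o=obs("w4"); t=lambda x,y:(125+x/5,150+y/5)
for w,u,z in (((236.8,192.6),t(124,319),.008),((282.6,123.6),t(187,218),.012)):
    print(np.round(tri([ray("wrist",w,o),ray("top",u)]),4),np.round(onz("wrist",w,z,o),4))
E
```

```text
[0.4602 0.4151 0.0033] [0.4618 0.4143 0.008 ]
[0.5325 0.368  0.0072] [0.5332 0.3681 0.012 ]
```

Emit:
move_arm([
  [[-0.0215,-0.019,0,0,0,9,0.045],[0,0,0.03,0,0,9,0.045],[0,0,0.04,0,0,9,0.045],[0,0,0.05,0,0,0,0.045],[0,0,0.04,0,0,0,0.045],[0,0,0.02,0,0,0,0.045],[0,0,0.006,0,0,0,0.045],[0,0,0,0,0,0,0.045],[0,0,0,0,0,0,0.01],[0,0,0,0,0,0,0.01],[0,0,0,0,0,0,0.01],[0,0,0,0,0,0,0.01]],
])

```text
t: 12.98
eef_pos: [0.4633, 0.4157, 0.0088]
tool_rot: [-0.001, 0.972, -0.234, 0.001]
contact_force: [-0.0, -1.5, 6.8]
gripper_width: 0.176
grasp_force: 34.1
```

```bash
python3 - <<'E'
from h import *
st()
E
```

```text
t 12.97 p [0.4633 0.4157 0.0088] yaw -27.02 tilt [0.0017 0.0015] F [-0.  -1.5  6.8] w 0.176 g 34.1
```

Emit:
move_arm([
  [[0,0,-0.05,0,0,0,0.01],[0,0,-0.06,0,0,-9,0.01],[0,0,-0.05,0,0,-9,0.01],[0,0,-0.05,0,0,-9,0.01],[0.004,0.05,0,0,0,0,0.01],[0.004,0.05,0,0,0,0,0.01],[0.004,0.05,0,0,0,0,0.01],[0.004,0.05,0,0,0,0,0.01],[0.004,0.05,0,0,0,0,0.01],[0.004,0.05,0,0,0,0,0.01],[0.004,0.05,0,0,0,0,0.01],[0.004,0.05,0,0,0,0,0.01],[0.004,0.05,0,0,0,0,0.01],[0.004,0.05,0,0,0,0,0.01],[0.004,0.05,0,0,0,0,0.01],[0.004,0.05,0,0,0,0,0.01],[0.003,0.016,0,0,0,0,0.01],[0,0,0,0,0,0,0.01],[0,0,0,0,0,0,0.01]],
])

```text
t: 15.35
eef_pos: [0.5136, -0.1989, 0.2173]
tool_rot: [-0.001, 1.0, 0.001, -0.0]
contact_force: [0.6, 0.2, -1.0]
gripper_width: 0.174
grasp_force: 34.2
```

```bash
python3 - <<'E'
from h import *
st(); o,im=snap("w5")
cv2.imwrite("pics/w5x.png",cv2.resize(im[90:360,120:400,::-1],(622,600),interpolation=cv2.INTER_CUBIC))
E
```

```text
t 15.35 p [ 0.5136 -0.1989  0.2173] yaw 0.14 tilt [-0.0001  0.0011] F [ 0.6  0.2 -1. ] w 0.174 g 34.2
```

View pics/w5x.png

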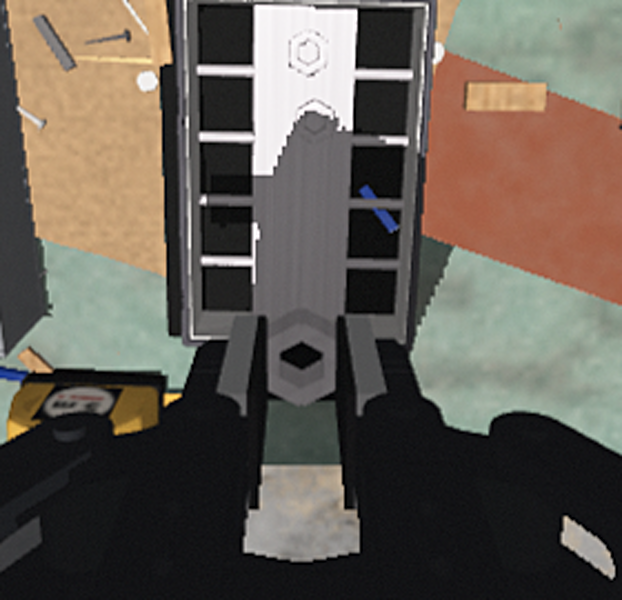

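Two small nuts lie flat on the strip at (307,50) and (315,120), the third is held upright between the fingers, and the sieve openings are empty. Next I place it.

Emit:
move_arm([
  [[0,0.001,0.06,0,0,0,0.01],[0,0,0.06,0,0,0,0.01],[0,0,0.05,0,0,0,0.01],[0,0,0.016,0,0,0,0.01],[0,0,0.006,0,0,0,0.01],[0,0,0,0,0,0,0.01]],
])

```text
t: 16.15
eef_pos: [0.5147, -0.202, 0.0267]
tool_rot: [0.0, 1.0, 0.0, 0.001]
contact_force: [-0.0, 0.2, 0.5]
gripper_width: 0.173
grasp_force: 34.2
```

```bash
python3 - <<'E'
from h import *
st()
E
```

```text
t 16.15 p [ 0.5147 -0.202   0.0267] yaw 0.02 tilt [ 0.0023 -0.0005] F [-0.   0.2  0.5] w 0.173 g 34.2
```

Emit:
move_arm([
  [[0,0,0.002,0,0,0,0.01],[0,0,0,0,0,0,0.035],[0,0,0,0,0,0,0.035],[0,0,0,0,0,0,0.035],[0,0,-0.04,0,0,0,0.035],[0,0,-0.06,0,0,0,0.035],[0,0,-0.06,0,0,0,0.035],[0,-0.03,-0.03,0,0,0,0.06],[-0.004,-0.05,0,0,0,0,0.06],[-0.004,-0.05,0,0,0,0,0.06],[-0.004,-0.05,0,0,0,0,0.06],[-0.004,-0.05,0,0,0,0,0.06],[0,-0.05,0,0,0,0,0.06],[0,-0.05,0,0,0,0,0.06],[0.004,-0.05,0,0,0,0,0.06],[0.004,-0.05,0,0,0,0,0.06],[0.006,-0.05,0,0,0,0,0.06],[0.008,-0.05,0,0,0,0,0.06],[0.012,-0.045,0,0,0,0,0.06],[0,0,0,0,0,0,0.06]],
])

```text
t: 18.65
eef_pos: [0.5303, 0.3775, 0.2127]
tool_rot: [-0.001, 1.0, 0.003, -0.0]
contact_force: [0.2, -0.2, 0.4]
gripper_width: 0.705
grasp_force: 0.0
```

```bash
python3 - <<'E'
from h import *
st(); o,im=snap("w6")
e=proj("wrist",[.533,.368,.012],o)[0]; c=np.round(e).astype(int); print(e)
g=cv2.cvtColor(im,cv2.COLOR_RGB2HSV); m=((g[:,:,1]<40)&(g[:,:,2]>60)).astype(np.uint8)
n,l,s,ce=cv2.connectedComponentsWithStats(m)
for i in range(1,n):
    if 80<s[i,4]<3000 and np.hypot(*(ce[i]-e))<80: print(s[i],np.round(ce[i],1))
E
```

```text
t 18.65 p [0.5303 0.3775 0.2127] yaw 0.3 tilt [-0.001   0.0021] F [ 0.2 -0.2  0.4] w 0.705 g 0.0
[264.32110973 167.52262113]
[249 152  30  31 441] [263.7 166.8]
```

Emit:
move_arm([
  [[0.003,0.009,0.03,0,0,8,0.06],[0,0,0.06,0,0,7.5,0.06],[0,0,0.06,0,0,0,0.06],[0,0,0.04,0,0,0,0.06],[0,0,0.014,0,0,0,0.06],[0,0,0.002,0,0,0,0.06],[0,0,0,0,0,0,0.02],[0,0,0,0,0,0,0.02],[0,0,0,0,0,0,0.02],[0,0,0,0,0,0,0.02],[0,0,0,0,0,0,0.02]],
], squeeze=40)

```text
t: 20.08
eef_pos: [0.5358, 0.3649, 0.0096]
tool_rot: [-0.001, 0.991, -0.135, 0.001]
contact_force: [-0.0, -0.3, 6.3]
gripper_width: 0.325
grasp_force: 39.5
```

```bash
python3 - <<'E'
from h import *
st()
E
```

```text
t 20.07 p [0.5358 0.3649 0.0096] yaw -15.52 tilt [0.0029 0.0021] F [-0.  -0.3  6.3] w 0.325 g 39.5
```

Emit:
move_arm([
  [[0,0,-0.04,0,0,0,0.02],[0,0,-0.06,0,0,-8,0.02],[0,0,-0.06,0,0,-7.5,0.02],[0,0,-0.05,0,0,0,0.02],[-0.006,0.047,0,0,0,0,0.02],[-0.006,0.047,0,0,0,0,0.02],[-0.006,0.047,0,0,0,0,0.02],[-0.006,0.047,0,0,0,0,0.02],[-0.006,0.047,0,0,0,0,0.02],[-0.006,0.047,0,0,0,0,0.02],[-0.006,0.047,0,0,0,0,0.02],[-0.006,0.047,0,0,0,0,0.02],[-0.006,0.047,0,0,0,0,0.02],[-0.006,0.047,0,0,0,0,0.02],[-0.006,0.047,0,0,0,0,0.02],[0,0.047,0,0,0,0,0.02],[0,0,0,0,0,0,0.02],[0,0,0,0,0,0,0.02]],
])

```text
t: 22.32
eef_pos: [0.4685, -0.1994, 0.2178]
tool_rot: [-0.0, 1.0, -0.0, 0.0]
contact_force: [-0.1, 0.8, 0.0]
gripper_width: 0.328
grasp_force: 39.9
```

```bash
python3 - <<'E'
from h import *
st()
E
```

```text
t 22.32 p [ 0.4685 -0.1994  0.2178] yaw -0.0 tilt [0.0008 0.0003] F [-0.1  0.8  0. ] w 0.328 g 39.9
```

Emit:
move_arm([
  [[0.001,0,0.06,0,0,0,0.02],[0,0,0.06,0,0,0,0.02],[0,0,0.05,0,0,0,0.02],[0,0,0.016,0,0,0,0.02],[0,0,0.005,0,0,0,0.02],[0,0,0,0,0,0,0.02],[0,0,0,0,0,0,0.045],[0,0,0,0,0,0,0.045],[0,0,0,0,0,0,0.045],[0,0,-0.05,0,0,0,0.045],[0,0,-0.06,0,0,0,0.045],[0,0,-0.06,0,0,0,0.045],[0,0,-0.05,0,0,0,0.045],[0,0,-0.03,0,0,0,0.045],[0,0,0,0,0,0,0.045]],
])

```text
t: 24.2
eef_pos: [0.4707, -0.2005, 0.2791]
tool_rot: [0.001, 1.0, -0.0, 0.003]
contact_force: [-0.2, -0.5, -0.1]
gripper_width: 0.528
grasp_force: 0.0
```

```bash
python3 - <<'E'
from h import *
st(); o,im=snap("w7"); t=imaging.read_camera("top"); cv2.imwrite("pics/top7.png",t[:,:,::-1])
a=cv2.resize(im[60:280,110:400,::-1],(522,396),interpolation=cv2.INTER_CUBIC)
b=cv2.resize(t[150:238,205:285,::-1],None,fx=4,fy=4,interpolation=cv2.INTER_CUBIC)
print(b.shape)
c=np.zeros((396,842,3),np.uint8); c[:,:522]=a; c[:352,522:842]=b; cv2.imwrite("pics/w7x.png",c[:,:800])
E
```

```text
t 24.2 p [ 0.4707 -0.2005  0.2791] yaw -0.02 tilt [ 0.0054 -0.0014] F [-0.2 -0.5 -0.1] w 0.528 g 0.0
(352, 320, 3)
```

View pics/w7x.png

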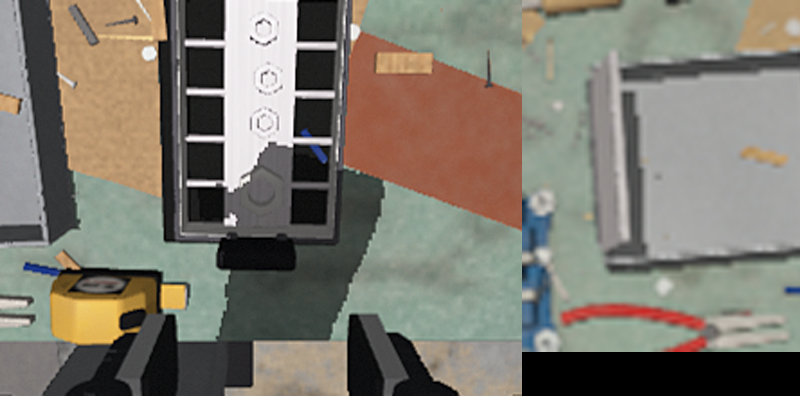

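All four nuts lie flat on the strip: small at (264,29), (268,78) and (264,122), large at (264,188). Next is the guard.

Emit:
move_arm([
  [[0,-0.05,0,0,0,0,0.02],[0,-0.05,0,0,0,0,0],[0,-0.05,0,0,0,0,0],[0,-0.05,0,0,0,0,0],[0,-0.05,0,0,0,0,0],[0,-0.05,0,0,0,0,0],[0,-0.05,0,0,0,0,0],[0,0,0,0,0,0,0],[0,0,0,0,0,0,0]],
])

```text
t: 25.42
eef_pos: [0.4688, 0.1491, 0.2749]
tool_rot: [0.001, 1.0, -0.0, -0.001]
contact_force: [0.2, 0.6, -0.4]
gripper_width: 0.001
grasp_force: 0.0
```

```bash
python3 - <<'E'
from h import *
st(); o,im=snap("w8"); s=imaging.read_camera("scene"); cv2.imwrite("pics/scene8.png",s[:,:,::-1])
a=cv2.resize(im[:300,:,::-1],(512,300),interpolation=cv2.INTER_CUBIC)
b=cv2.resize(s[165:245,185:300,::-1],(800,557)[:2],interpolation=cv2.INTER_CUBIC)
b=cv2.resize(s[165:240,185:300,::-1],(460,300),interpolation=cv2.INTER_CUBIC)
h=np.zeros((600,800,3),np.uint8); h[:300,:512]=a; h[300:,:460]=b; cv2.imwrite("pics/w8x.png",h)
E
```

```text
t 25.43 p [0.4688 0.1491 0.2749] yaw -0.01 tilt [-0.0026 -0.0014] F [ 0.2  0.6 -0.4] w 0.001 g 0.0
```

View pics/w8x.png

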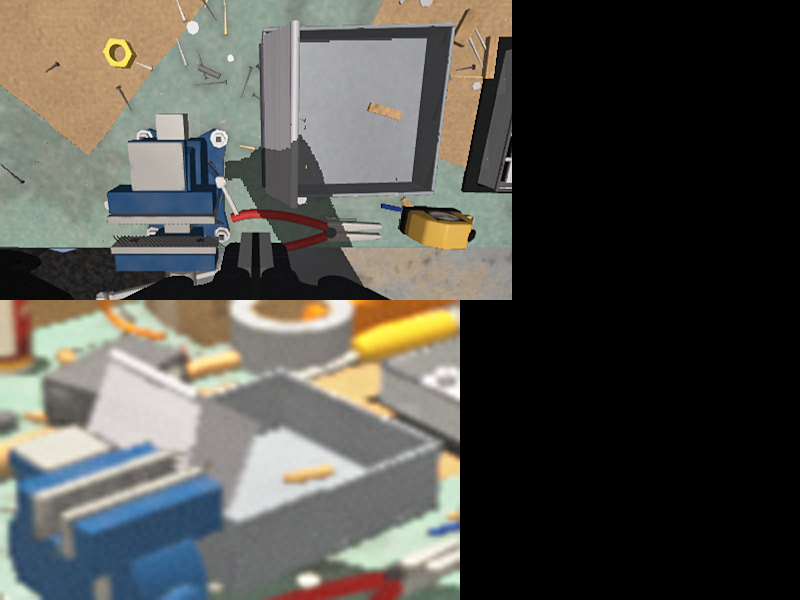

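Wrist view: the rod runs from (296,22) to (294,205) and the hinge line from (263,30) to (266,195), so the guard leans inward over the box. Rim corners: far-right (453,28), near-right (435,191).

```bash
python3 - <<'E'
from h import *
o=obs("w8"); w=lambda u,z:np.round(onz("wrist",u,z,o),4)
print("rim FR,NR,FL,NL",w((453,27),.055),w((435,191),.055),w((262,31),.055),w((266,197),.055))
print("hinge far/near z61",w((263,32),.061),w((266,195),.061))
for z in (.09,.105,.115): print("rod z",z,w((296,22),z),w((294,205),z))
# scene: rod far end (crop 4x, off 185,165): (112,352-300)
f=lambda x,y:(185+x/4,165+(y-300)/4)
print("rod far tri",np.round(tri([ray("wrist",(296,22),o),ray("scene",f(115,352))]),4))
print("rod far w/top",np.round(tri([ray("wrist",(296,22),o),ray("scene",f(115,352)),ray("top",(125+515/5,150+65/5))]),4))
print("rod near w/top",np.round(tri([ray("wrist",(294,205),o),ray("top",(125+530/5,150+312/5))]),4))
E
```

```text
rim FR,NR,FL,NL [ 0.6135 -0.0539  0.055 ] [ 0.4395 -0.0616  0.055 ] [0.6097 0.1418 0.055 ] [0.4323 0.1361 0.055 ]
hinge far/near z61 [0.6076 0.1409 0.061 ] [0.4364 0.1363 0.061 ]
rod z 0.09 [0.6103 0.1112 0.09  ] [0.4335 0.1073 0.09  ]
rod z 0.105 [0.6069 0.1129 0.105 ] [0.4383 0.1092 0.105 ]
rod z 0.115 [0.6047 0.1141 0.115 ] [0.4414 0.1105 0.115 ]
rod far tri [0.6035 0.1136 0.118 ]
rod far w/top [0.603  0.1134 0.1179]
rod near w/top [0.4345 0.1097 0.0955]
```

Emit:
move_arm([
  [[0.026,0.042,0,0,0,0,0],[0.027,0.042,0,0,0,0,0],[0,0,0.05,0,0,0,0],[0,0,0.05,0,0,0,0],[0,0,0.05,0,0,0,0],[0,0,0.014,0,0,0,0],[0,0,0,0,0,0,0],[0,-0.012,0,0,0,0,0],[0,-0.012,0,0,0,0,0],[0,-0.012,0,0,0,0,0],[0,-0.012,0,0,0,0,0],[0,-0.012,0,0,0,0,0],[0,0,0,0,0,0,0]],
])

```text
t: 27.15
eef_pos: [0.5232, 0.1259, 0.1183]
tool_rot: [0.001, 1.0, -0.0, 0.001]
contact_force: [-18.1, -10.2, 53.6]
gripper_width: -0.005
grasp_force: 36.9
```

```bash
python3 - <<'E'
from h import *
st(); o,im=snap("w9")
for y in (.12,.13,.14,.15): print(np.round(proj("wrist",[.522,y,.12],o),1))
E
```

```text
t 27.15 p [0.5232 0.1259 0.1183] yaw -0.0 tilt [ 0.0022 -0.0019] F [-18.1 -10.2  53.6] w -0.005 g 36.9
[[267.4 254.4]]
[[246.6 254.4]]
[[225.8 254.4]]
[[205.1 254.4]]
```

Vertical force is high: the finger seems to be pressing down on something, so I back off upward.

Emit:
move_arm([
  [[0,0,-0.01,0,0,0,0],[0,0,-0.03,0,0,0,0],[0,0,-0.04,0,0,0,0],[0,0,0,0,0,0,0]],
])

```text
t: 27.7
eef_pos: [0.5245, 0.1277, 0.1957]
tool_rot: [-0.001, 1.0, 0.0, 0.003]
contact_force: [-0.9, -0.7, -0.5]
gripper_width: 0.003
grasp_force: 0.0
```

```bash
python3 - <<'E'
from h import *
st(); o,im=snap("w10")
# find rod as bright columns: print rows' intensity profile
g=cv2.cvtColor(im,cv2.COLOR_RGB2GRAY)
for r in (20,60,100,140): print(r,[int(v) for v in g[r,150:330:5]])
for P in ([.6,.14,.061],[.6,.114,.116],[.6,.17,.114],[.6,.14,.122]): print(P,np.round(proj("wrist",P,o),0))
E
```

```text
t 27.7 p [0.5245 0.1277 0.1957] yaw 0.04 tilt [0.0063 0.0023] F [-0.9 -0.7 -0.5] w 0.003 g 0.0
20 [153, 146, 151, 156, 150, 151, 147, 155, 143, 141, 150, 148, 148, 147, 152, 153, 154, 152, 149, 149, 146, 149, 152, 151, 150, 146, 138, 131, 132, 132, 127, 130, 132, 133, 143, 141]
60 [143, 146, 158, 153, 151, 152, 141, 122, 142, 141, 140, 154, 148, 148, 148, 155, 153, 159, 152, 149, 156, 154, 147, 148, 142, 135, 129, 132, 139, 144, 147, 154, 159, 161, 155, 158]
100 [143, 148, 146, 141, 138, 149, 148, 149, 150, 153, 153, 157, 150, 149, 153, 155, 151, 158, 234, 127, 65, 140, 175, 176, 177, 176, 173, 170, 175, 174, 169, 170, 170, 168, 167, 164]
140 [149, 156, 143, 139, 139, 135, 133, 144, 142, 153, 146, 151, 149, 154, 151, 142, 142, 113, 231, 159, 66, 64, 172, 165, 166, 163, 166, 163, 165, 166, 166, 130, 163, 163, 162, 164]
[0.6, 0.14, 0.061] [[241.  97.]]
[0.6, 0.114, 0.116] [[276.  94.]]
[0.6, 0.17, 0.114] [[192.  94.]]
[0.6, 0.14, 0.122] [[236.  94.]]
```

Rod now near column 240, so the guard is about upright (~88 deg), with no force left. I go back in behind it and push on; past upright the rod only sinks away.

Emit:
move_arm([
  [[0,0.025,0,0,0,0,0],[0,0,0.04,0,0,0,0],[0,0,0.035,0,0,0,0],[0,0,0.009,0,0,0,0],[0,0,0,0,0,0,0],[0,-0.008,0,0,0,0,0],[0,-0.008,0,0,0,0,0],[0,-0.008,0,0,0,0,0],[0,-0.008,0,0,0,0,0],[0,0,0,0,0,0,0]],
])

```text
t: 29.0
eef_pos: [0.5226, 0.134, 0.1084]
tool_rot: [-0.0, 1.0, 0.0, 0.0]
contact_force: [-1.1, -0.1, 0.2]
gripper_width: 0.004
grasp_force: 0.0
```

```bash
python3 - <<'E'
from h import *
st()
E
```

```text
t 29.0 p [0.5226 0.134  0.1084] yaw 0.05 tilt [0.0005 0.0007] F [-1.1 -0.1  0.2] w 0.004 g 0.0
```

Emit:
move_arm([
  [[0,-0.008,0,0,0,0,0],[0,-0.006,0,0,0,0,0],[0,0,0,0,0,0,0]],
])

```text
t: 29.38
eef_pos: [0.5221, 0.1479, 0.1082]
tool_rot: [-0.0, 1.0, 0.0, -0.0]
contact_force: [-0.7, -0.8, 1.7]
gripper_width: -0.001
grasp_force: 0.4
```

```bash
python3 - <<'E'
from h import *
st(); o,im=snap("w11"); g=cv2.cvtColor(im,cv2.COLOR_RGB2GRAY)
for r in (30,60,90,120): print(r,[int(v) for v in g[r,120:330:5]])
for P in ([.6,.14,.061],[.6,.17,.114],[.6,.155,.12],[.6,.14,.122]): print(P,np.round(proj("wrist",P,o),0))
E
```

```text
t 29.38 p [0.5221 0.1479 0.1082] yaw 0.05 tilt [-0.0005  0.0005] F [-0.7 -0.8  1.7] w -0.001 g 0.4
30 [156, 158, 185, 157, 155, 155, 153, 164, 159, 148, 145, 144, 76, 142, 151, 152, 140, 147, 152, 155, 153, 153, 151, 149, 152, 157, 155, 156, 158, 160, 156, 152, 156, 152, 151, 153, 150, 135, 130, 129, 133, 130]
60 [161, 156, 156, 156, 146, 232, 227, 227, 225, 154, 155, 152, 155, 152, 151, 146, 146, 227, 145, 150, 155, 157, 157, 155, 157, 151, 153, 154, 158, 164, 160, 156, 154, 157, 157, 154, 153, 151, 144, 136, 137, 137]
90 [149, 146, 133, 142, 146, 148, 148, 141, 131, 143, 146, 152, 152, 153, 155, 150, 153, 217, 228, 166, 130, 126, 122, 121, 123, 120, 117, 119, 120, 120, 171, 179, 177, 177, 175, 172, 174, 174, 171, 170, 167, 168]
120 [158, 155, 150, 147, 142, 139, 148, 147, 145, 129, 126, 102, 119, 142, 141, 144, 145, 195, 239, 183, 93, 94, 118, 124, 126, 123, 122, 120, 124, 122, 82, 103, 171, 171, 169, 169, 174, 169, 166, 166, 164, 161]
[0.6, 0.14, 0.061] [[269.  87.]]
[0.6, 0.17, 0.114] [[200.  80.]]
[0.6, 0.155, 0.12] [[237.  79.]]
[0.6, 0.14, 0.122] [[276.  78.]]
```

Emit:
move_arm([
  [[0,-0.003,0,0,0,0,0],[0,0,0,0,0,0,0],[0,0.03,0,0,0,0,0],[0,0,-0.05,0,0,0,0],[0,0,-0.06,0,0,0,0],[-0.025,0,-0.05,0,0,0,0],[-0.03,0,0,0,0,0,0],[0,0,0,0,0,0,0],[0,0,0,0,0,0,0]],
])

```text
t: 30.55
eef_pos: [0.4679, 0.1205, 0.2684]
tool_rot: [-0.0, 1.0, 0.0, 0.0]
contact_force: [0.4, 0.3, 0.2]
gripper_width: 0.0
grasp_force: 0.0
```

```bash
python3 - <<'E'
from h import *
st(); o,im=snap("w12"); t=imaging.read_camera("top")
for d in (110,115,120,125,130):
    a=np.radians(d); P=[[.5235+s*.08-.0017*0, .1386-.061*np.cos(a)+s*.08*.03,.061+.061*np.sin(a)] for s in (-1,1)]
    print(d,np.round(proj("wrist",P,o),1).tolist(),np.round(proj("top",P),1).tolist())
cv2.imwrite("pics/top12.png",t[:,:,::-1])
a=cv2.resize(im[30:250,190:320,::-1],(355,600),interpolation=cv2.INTER_CUBIC)
b=cv2.resize(t[155:225,210:270,::-1],(445,519),interpolation=cv2.INTER_CUBIC)
h=np.zeros((600,800,3),np.uint8);h[:,:355]=a;h[:519,355:]=b;cv2.imwrite("pics/w12x.png",h)
E
```

```text
t 30.55 p [0.4679 0.1205 0.2684] yaw 0.01 tilt [0.0008 0.0006] F [0.4 0.3 0.2] w 0.0 g 0.0
110 [[217.0, 205.6], [205.1, 20.3]] [[216.7, 209.3], [213.7, 163.4]]
115 [[212.1, 205.0], [199.5, 20.9]] [[215.3, 209.5], [212.4, 163.7]]
120 [[207.6, 204.2], [194.4, 21.6]] [[213.9, 209.7], [211.1, 163.9]]
125 [[203.4, 203.4], [189.7, 22.5]] [[212.7, 209.9], [209.9, 164.2]]
130 [[199.6, 202.4], [185.5, 23.4]] [[211.6, 210.1], [208.8, 164.6]]
```

View pics/w12x.png

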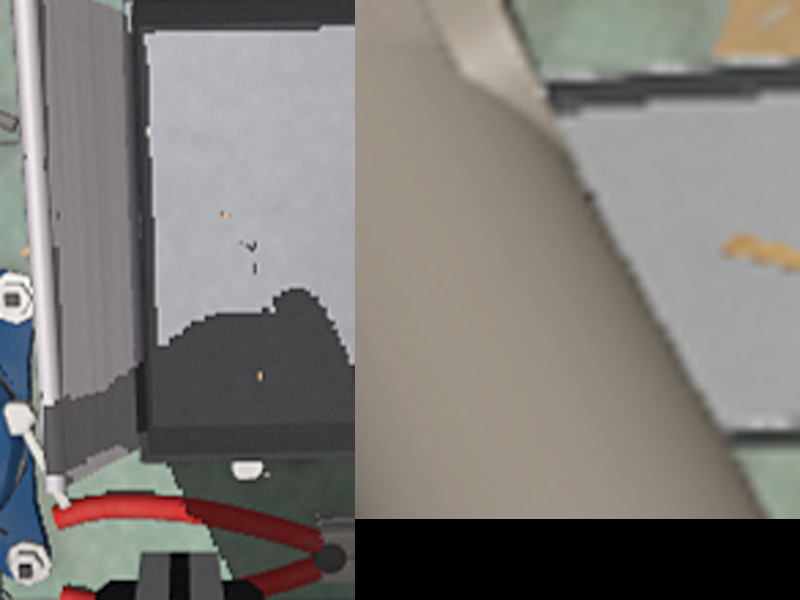

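The guard leans outward. The rod's near end is at (54,470) in the left crop, native (209.8,202), which compares to about 117 deg. I check the hinge line the same way.

```bash
python3 - <<'E'
from h import *
o=obs("w12"); o8=obs("w8"); im=cv2.imread("pics/w12.png"); 
g=cv2.cvtColor(im,cv2.COLOR_BGR2GRAY)
for r in (50,100,150): print(r,[int(v) for v in g[r,190:250]])
print(np.round(proj("wrist",[[.5235+s*.08,.1386+s*.0024,.061] for s in (-1,1)],o),1))
E
```

```text
50 [157, 160, 158, 159, 147, 121, 167, 199, 221, 234, 222, 201, 181, 153, 119, 71, 93, 137, 134, 127, 123, 127, 128, 128, 129, 132, 130, 128, 125, 126, 126, 127, 128, 124, 125, 125, 125, 124, 128, 128, 128, 128, 125, 126, 125, 97, 84, 74, 55, 45, 59, 64, 67, 111, 198, 188, 184, 183, 185, 185]
100 [159, 157, 159, 160, 156, 154, 157, 154, 155, 156, 196, 223, 234, 224, 196, 178, 151, 122, 119, 134, 132, 134, 131, 130, 133, 132, 133, 135, 135, 132, 127, 127, 131, 131, 128, 130, 126, 128, 127, 127, 130, 131, 130, 130, 128, 132, 124, 97, 82, 72, 56, 47, 57, 66, 60, 103, 190, 178, 174, 175]
150 [79, 81, 82, 80, 83, 83, 86, 85, 87, 89, 89, 79, 111, 199, 218, 231, 227, 199, 179, 155, 117, 70, 96, 139, 133, 134, 133, 134, 132, 131, 135, 134, 131, 130, 129, 133, 134, 130, 127, 129, 131, 131, 131, 132, 132, 131, 129, 135, 124, 91, 80, 67, 55, 53, 57, 72, 61, 104, 188, 176]
[[241.3 190.4]
 [234.7  35. ]]
```

Measured about 117–118 deg; I push about 2 mm more.

Emit:
move_arm([
  [[0.03,0,0,0,0,0,0],[0.024,0,0.05,0,0,0,0],[0,0,0.05,0,0,0,0],[0,0,0.05,0,0,0,0],[0,0,0.01,0,0,0,0],[0,-0.012,0,0,0,0,0],[0,-0.012,0,0,0,0,0],[0,-0.008,0,0,0,0,0],[0,0,0,0,0,0,0]],
])

```text
t: 31.78
eef_pos: [0.5221, 0.1531, 0.1094]
tool_rot: [-0.0, 1.0, 0.001, 0.001]
contact_force: [0.4, -0.4, 0.7]
gripper_width: -0.0
grasp_force: 0.0
```

```bash
python3 - <<'E'
from h import *
st()
E
```

```text
t 31.77 p [0.5221 0.1531 0.1094] yaw 0.06 tilt [0.002  0.0008] F [ 0.4 -0.4  0.7] w -0.0 g 0.0
```

Already there. I retreat, measure again, and take a fresh look at the grip on the way to the sieve.

Emit:
move_arm([
  [[0,0.033,0,0,0,0,0],[0,0,-0.05,0,0,0,0],[0,0,-0.06,0,0,0,0],[-0.025,0,-0.05,0,0,0,0],[-0.03,0,0,0,0,0,0],[0,0,0,0,0,0,0],[0,0,0,0,0,0,0]],
])

```text
t: 32.65
eef_pos: [0.4668, 0.1189, 0.2684]
tool_rot: [-0.0, 1.0, -0.0, 0.0]
contact_force: [-0.1, -0.2, 0.2]
gripper_width: 0.004
grasp_force: 0.0
```

```bash
python3 - <<'E'
from h import *
o=st(); o,im=snap("w13"); g=cv2.cvtColor(im,cv2.COLOR_RGB2GRAY)
for r in (50,100,150):
    row=g[r,185:225].astype(int); j=row.argmax(); hi=[c+185 for c in range(40) if row[c]>190]; print(r,j+185,hi)
for d in (116,118,120,122,124):
    a=np.radians(d); P=np.array([[.5235+s*.08, .1386-.061*np.cos(a)+s*.08*.03,.061+.061*np.sin(a)] for s in (-1,1)])
    u=proj("wrist",P,o); print(d,[round(float(np.interp(r,u[::-1,1],u[::-1,0])),1) for r in (50,100,150)])
E
```

```text
t 32.65 p [0.4668 0.1189 0.2684] yaw -0.02 tilt [0.0006 0.0001] F [-0.1 -0.2  0.2] w 0.004 g 0.0
50 194 [192, 193, 194, 195, 196]
100 197 [196, 197, 198, 199]
150 201 [199, 200, 201, 202]
116 [198.5, 202.1, 205.6]
118 [196.4, 200.1, 203.7]
120 [194.5, 198.2, 201.9]
122 [192.6, 196.3, 200.1]
124 [190.7, 194.6, 198.4]
```

Guard now measures about 120 deg. Next I work out the sieve's yaw and grip place from the earlier overhead wrist image by code.

```bash
python3 - <<'E'
from h import *
o=obs("w7"); g=cv2.cvtColor(cv2.imread("pics/w7.png"),cv2.COLOR_BGR2GRAY).astype(int)
L=[];Rr=[]
for r in range(30,160):
    row=g[r]; w=np.where(row[225:285]>(150 if r<135 else 90))[0]+225
    if len(w)<25: continue
    d=np.diff(row); l=230+np.argmax(d[230:245]); rr=265+np.argmin(d[265:285])
    if d[l]>40: L.append(onz("wrist",(l+.5,r),.016,o)[:2])
    if d[rr]<-40: Rr.append(onz("wrist",(rr+.5,r),.016,o)[:2])
for A in (L,Rr):
    A=np.array(A); p=np.polyfit(A[:,0],A[:,1],1)
    for _ in range(3):
        e=abs(A[:,1]-np.polyval(p,A[:,0])); p=np.polyfit(A[e<.002,0],A[e<.002,1],1)
    print(len(A),"yaw",np.degrees(np.arctan(p[0])),"y@.517",np.polyval(p,.517))
# grip plate: dark rows
for c in (240,252,265): print(c,[int(v) for v in g[183:215,c]])
for r in (196,202,206): print(r,[int(v) for v in g[r,222:285:1]])
print(np.round(proj("wrist",[[.4245,-.2,.076],[.4385,-.2,.076],[.4245,-.2,.036]],o),1), np.round(bot.get_obs()["q"],2))
E
```

```text
94 yaw -1.368699823922916 y@.517 -0.17483727091401993
94 yaw -1.013762931613656 y@.517 -0.22274821511212298
240 [223, 240, 195, 81, 91, 83, 48, 29, 40, 29, 12, 11, 14, 12, 10, 10, 10, 12, 9, 14, 15, 12, 14, 12, 11, 9, 8, 52, 71, 67, 65, 68]
252 [94, 95, 86, 82, 90, 91, 88, 107, 86, 0, 6, 5, 11, 6, 10, 8, 12, 12, 12, 12, 14, 12, 13, 11, 10, 12, 1, 40, 66, 59, 57, 60]
265 [94, 96, 88, 84, 91, 95, 69, 24, 35, 34, 22, 10, 13, 8, 10, 10, 11, 9, 10, 10, 16, 12, 13, 15, 10, 13, 8, 30, 56, 62, 58, 56]
196 [166, 168, 172, 171, 166, 163, 166, 172, 173, 114, 0, 10, 11, 7, 9, 11, 11, 10, 12, 8, 10, 8, 5, 13, 8, 15, 9, 11, 10, 12, 6, 10, 10, 10, 7, 8, 15, 10, 7, 10, 7, 11, 12, 8, 9, 9, 9, 9, 10, 8, 11, 37, 61, 56, 54, 53, 56, 55, 52, 53, 52, 54, 54]
202 [156, 158, 158, 156, 158, 160, 168, 159, 63, 13, 33, 22, 10, 15, 14, 11, 13, 13, 14, 14, 11, 13, 14, 12, 10, 14, 13, 13, 14, 11, 12, 15, 13, 12, 13, 15, 8, 17, 11, 12, 12, 17, 16, 10, 9, 7, 13, 14, 15, 11, 11, 9, 36, 73, 67, 70, 69, 70, 70, 67, 67, 66, 66]
206 [163, 158, 157, 152, 155, 155, 163, 151, 58, 13, 26, 25, 12, 10, 13, 15, 10, 10, 12, 13, 11, 12, 10, 12, 11, 14, 10, 13, 14, 13, 11, 9, 10, 11, 11, 9, 13, 14, 13, 12, 11, 11, 12, 15, 11, 14, 11, 9, 12, 12, 10, 14, 41, 65, 59, 56, 60, 59, 59, 59, 62, 60, 61]
[[254.5 210.8]
 [254.5 198.9]
 [254.5 200.9]] [-0.21  0.13 -0.19  1.95  0.03  1.07 -1.98]
```

Emit:
move_arm([
  [[-0.004,0.04,0,0,0,0,0.05],[-0.004,0.04,0,0,0,0,0.05],[-0.004,0.04,0,0,0,0,0.05],[-0.004,0.04,0,0,0,0,0.05],[-0.004,0.04,0,0,0,0,0.05],[-0.004,0.04,0,0,0,0,0.05],[-0.005,0.04,0,0,0,0,0.05],[-0.005,0.036,0,0,0,0,0.05],[0,0,0,0,0,-10.2,0.05],[0,0,0,0,0,-10.2,0.05],[0,0,0,0,0,-10.2,0.05],[0,0,0,0,0,-10.2,0.05],[0,0,0,0,0,-10.2,0.05],[0,0,0,0,0,-10.2,0.05],[0,0,0,0,0,-10,0.05],[0,0,0,0,0,-10,0.05],[0,0,0,0,0,-10,0.05],[0,0,0,0,0,0,0.05]],
])

```text
t: 34.95
eef_pos: [0.4327, -0.1974, 0.2678]
tool_rot: [-0.0, 0.7, 0.714, -0.0]
contact_force: [-0.3, 0.7, -0.1]
gripper_width: 0.587
grasp_force: 0.0
```

```bash
python3 - <<'E'
from h import *
o=st(); print(np.round(o["q"],2)); o,im=snap("w14")
P=[[.4258,-.222,.076],[.4398,-.222,.076],[.4258,-.172,.076],[.4398,-.172,.076]]; print(np.round(proj("wrist",P,o),1))
g=cv2.cvtColor(im,cv2.COLOR_RGB2GRAY).astype(int)
for r in (120,150,180): print(r,list(g[r,215:290]))
E
```

```text
t 34.95 p [ 0.4327 -0.1974  0.2678] yaw 91.08 tilt [-0.0008  0.0002] F [-0.3  0.7 -0.1] w 0.587 g 0.0
[ 0.3   0.11 -0.    1.97  0.    1.06  0.31]
[[248.  193.4]
 [260.9 193.7]
 [248.6 147. ]
 [262.1 147.3]]
120 [np.int64(158), np.int64(158), np.int64(156), np.int64(155), np.int64(155), np.int64(157), np.int64(159), np.int64(162), np.int64(165), np.int64(168), np.int64(166), np.int64(161), np.int64(158), np.int64(158), np.int64(158), np.int64(153), np.int64(155), np.int64(154), np.int64(154), np.int64(152), np.int64(156), np.int64(156), np.int64(158), np.int64(158), np.int64(158), np.int64(158), np.int64(159), np.int64(158), np.int64(159), np.int64(157), np.int64(154), np.int64(156), np.int64(161), np.int64(146), np.int64(15), np.int64(22), np.int64(29), np.int64(29), np.int64(28), np.int64(32), np.int64(31), np.int64(28), np.int64(5), np.int64(24), np.int64(59), np.int64(92), np.int64(96), np.int64(139), np.int64(166), np.int64(140), np.int64(107), np.int64(109), np.int64(116), np.int64(127), np.int64(133), np.int64(126), np.int64(90), np.int64(104), np.int64(122), np.int64(130), np.
[... 1659 characters left out ...]
p.int64(64), np.int64(67), np.int64(66), np.int64(64), np.int64(62), np.int64(60), np.int64(41), np.int64(23), np.int64(8), np.int64(14), np.int64(11), np.int64(10), np.int64(12), np.int64(11), np.int64(11), np.int64(8), np.int64(14), np.int64(13), np.int64(5), np.int64(13), np.int64(19), np.int64(48), np.int64(78), np.int64(76), np.int64(71), np.int64(74), np.int64(75), np.int64(78), np.int64(78), np.int64(78), np.int64(81), np.int64(87), np.int64(87), np.int64(87), np.int64(87), np.int64(87), np.int64(86), np.int64(91), np.int64(103), np.int64(101), np.int64(102), np.int64(98), np.int64(97), np.int64(96), np.int64(95), np.int64(97), np.int64(98), np.int64(99), np.int64(101), np.int64(101)]
```

Emit:
move_arm([
  [[0,0,0.05,0,0,2.3,0.05],[0,0,0.06,0,0,0,0.05],[0,0,0.06,0,0,0,0.05],[0,0,0.035,0,0,0,0.05],[0,0,0.018,0,0,0,0.05],[0,0,0,0,0,0,0.05],[0,0,0,0,0,0,0.03],[0,0,0,0,0,0,0.005],[0,0,0,0,0,0,0.005],[0,0,0,0,0,0,0.005],[0,0,0,0,0,0,0.005],[0,0,0,0,0,0,0.005]],
], squeeze=90)

```text
t: 36.5
eef_pos: [0.4328, -0.1973, 0.0465]
tool_rot: [0.001, 0.714, 0.7, 0.0]
contact_force: [-1.6, 0.5, 6.4]
gripper_width: 0.147
grasp_force: 88.2
```

```bash
python3 - <<'E'
from h import *
o=st()
E
```

```text
t 36.5 p [ 0.4328 -0.1973  0.0465] yaw 88.84 tilt [ 0.0014 -0.0005] F [-1.6  0.5  6.4] w 0.147 g 88.2
```

Emit:
move_arm([
  [[0,0,-0.006,0,0,0,0.005],[0,0,-0.014,0,0,0,0.005],[0,0,-0.025,0,0,0,0.005],[0,0,-0.025,0,0,0,0.005],[0,0,-0.014,0,0,0,0.005],[0,0,-0.006,0,0,0,0.005],[0,0,0,0,0,0,0.005],[0,0,0,0,0,0,0.005]],
])

```text
t: 37.5
eef_pos: [0.4318, -0.1968, 0.1345]
tool_rot: [-0.001, 0.714, 0.7, -0.0]
contact_force: [-1.1, -0.0, -4.1]
gripper_width: 0.146
grasp_force: 88.1
```

```bash
python3 - <<'E'
from h import *
o=st(); o,im=snap("w15"); s=imaging.read_camera("scene"); cv2.imwrite("pics/s15.png",s[:,:,::-1])
E
```

```text
t 37.5 p [ 0.4318 -0.1968  0.1345] yaw 88.89 tilt [-0.0016  0.0005] F [-1.1 -0.  -4.1] w 0.146 g 88.1
```

Emit:
move_arm([
  [[0.004,0,0,0,0,0,0.005],[0.01,0,0,0,0,0,0.005],[0.016,0.001,0,0,0,0,0.005],[0.022,0.001,0,0,0,0,0.005],[0.027,0.001,0,0,0,0,0.005],[0.028,0.001,0,0,0,0,0.005],[0.028,0.001,0,0,0,0,0.005],[0.028,0,0,0,0,0,0.005],[0.025,0,0,0,0,0,0.005],[0.02,0,0,0,0,0,0.005],[0.015,0,0,0,0,0,0.005],[0.01,0,0,0,0,0,0.005],[0.005,0,0,0,0,0,0.005],[0,0,0,0,0,0,0.005],[0,0,0.006,0,0,0,0.005],[0,0,0.008,0,0,0,0.005],[0,0,0.005,0,0,0,0.005],[0,0,0,0,0,0,0.005]],
])

```text
t: 39.85
eef_pos: [0.4415, 0.0406, 0.1157]
tool_rot: [-0.0, 0.714, 0.7, -0.001]
contact_force: [-0.5, -0.2, -3.4]
gripper_width: 0.148
grasp_force: 88.0
```

```bash
python3 - <<'E'
from h import *
o=st(); o,im=snap("w16"); t=imaging.read_camera("top"); cv2.imwrite("pics/t16.png",t[:,:,::-1])
g=cv2.cvtColor(im,cv2.COLOR_RGB2GRAY)
S=lambda x,y,z:[o["eef_pos"][0]+.0855+x,o["eef_pos"][1]-.0018+y,o["eef_pos"][2]-.0405+z]
print(np.round(proj("wrist",[S(x,0,.02) for x in (-.045,0,.03,.06)],o),0), np.round(proj("top",[S(x,0,.02) for x in (-.045,0,.03,.06)]),0))
E
```

```text
t 39.85 p [0.4415 0.0406 0.1157] yaw 88.88 tilt [-0.0014 -0.0003] F [-0.5 -0.2 -3.4] w 0.148 g 88.0
[[328. 235.]
 [411. 233.]
 [466. 232.]
 [521. 231.]] [[252. 197.]
 [251. 185.]
 [250. 176.]
 [250. 168.]]
```

Sieve is over the box, underside ~75 mm up, still held firmly. Next I shake side to side (tool x).

Emit:
move_arm([
  [[0.022,0,0,0,0,0,0.005],[-0.044,0,0,0,0,0,0.005],[0.044,0,0,0,0,0,0.005],[-0.044,0,0,0,0,0,0.005],[0.044,0,0,0,0,0,0.005],[-0.044,0,0,0,0,0,0.005],[0.044,0,0,0,0,0,0.005],[-0.044,0,0,0,0,0,0.005],[0.044,0,0,0,0,0,0.005],[-0.044,0,0,0,0,0,0.005],[0.044,0,0,0,0,0,0.005],[-0.044,0,0,0,0,0,0.005],[0.022,0,0,0,0,0,0.005],[0,0,0,0,0,0,0.005],[0,0,0,0,0,0,0.005]],
])

```text
t: 41.82
eef_pos: [0.4421, 0.0408, 0.1165]
tool_rot: [0.0, 0.714, 0.7, 0.0]
contact_force: [-0.2, -0.9, -4.6]
gripper_width: 0.145
grasp_force: 88.4
```

```bash
cat > chk.py <<'E'
from h import *
import sys
o=st(); o,im=snap(sys.argv[1])
S=lambda x,y,z:[o["eef_pos"][0]+.0855+x,o["eef_pos"][1]-.0018-.021*x+y,o["eef_pos"][2]-.0405+z]
u=np.array([[a,b] for a in range(480) for b in range(300)],np.float32)  # rectified sieve floor: 3 px/mm
src=proj("wrist",[S(-.08,.05,.015),S(.08,.05,.015),S(.08,-.05,.015),S(-.08,-.05,.015)],o).astype(np.float32)
H=cv2.getPerspectiveTransform(src,np.float32([[0,0],[480,0],[480,300],[0,300]]))
r=cv2.warpPerspective(im[:,:,::-1],H,(480,300)); cv2.imwrite("pics/rect_"+sys.argv[1]+".png",r)
g=cv2.cvtColor(r,cv2.COLOR_BGR2GRAY); print(np.round(src,0).tolist())
for row in range(6,300,12): print("".join(" .:-=+*#%@"[min(9,int(v)//26)] for v in cv2.resize(g[row-6:row+6],(80,1),interpolation=cv2.INTER_AREA)[0]))
E
python3 chk.py k1
```

```text
t 41.83 p [0.4421 0.0408 0.1165] yaw 88.93 tilt [ 0.0003 -0.0001] F [-0.2 -0.9 -4.6] w 0.145 g 88.4
[[263.0, 140.0], [570.0, 141.0], [530.0, 308.0], [265.0, 307.0]]
--######+-+*****%**-=********=+%#******=---++=##*+=-=::::-:-=*%-:               
--######+:+*****%**:-********-+%#******=:-=+#+%#**=-=:::::::=#%::               
--#*****+:-++++*%**:-********-+%#******=:=***=##**=-=:::::::=#%::.              
--+=++++=::::::*%+=:-========-+%*=======:=+=++%#==--*-::::::=##:::              
:--::::::::::::*#=--::::::::::+%+:::::::::---+#*:::-*-::::::=##:::.             
.:-::::::::::::*--=****+++==::+%+:::::::::---+#*-::-*-::::::=##:::.             
.:----=+######=--+%@@@@@@@%%%#%%%#############%%#############%%####:            
.:-----+%%%%#=-=*@@@%%%%#+#%%%%%%%%%%%%%%%%%%%%%%%%%%%%%%%%%%%%%%%%+            
 .-----=*%%%+-+#%%%%%%%%#--*%%%%%%%%%%%%%%%%%%%%%%%%%%%%%%%%%%%%%%%#            
  .------*%%%=#%%%%%%%%%*---%%%%%%%%%%%%%%%%%%%%%%%%%%%%%%%%%%%%%%%%-           
  .-------=====#%%****+=---+%%%%%%%%%%%%%%%%%%%%%%%%%%%%%%%%%%%%%%%%*           
  .------------=+##+------+%%%%%%%%%%%%%%%%%
[... 384 characters left out ...]
=+*%%%%%%%%%%%%%%%%%%%%%%%%%%%%%%%%%%%%%%%%%%%%%.        
   .---.   .###%%######*######%%###*##########%#######******#%******###-        
   .-:..    -++%#******+*****+####=--%******=*%******+::::::*%=:::::+**+        
   .:         :%#*****+=--==++##*##*##******=#%******+:::::-*%=:::::+**+.       
               =++***:        :=+***********=#%******+:::::-*%-:::::=***-       
                   ...    ...    .-=********=#%++++++=:::::-*%-:::::=***=       
                                     .::::::-#%::::::::::::-*%-:::::=*+*-.      
                                        .:--=##-------------*%=-----------      
                                            .-=-------------=+------------.
```

Strip looks empty of small nuts and the large one is still in; one or two may be resting at the openings. I shake again, a bit wider.

Emit:
move_arm([
  [[0.026,0,0,0,0,0,0.005],[-0.052,0,0,0,0,0,0.005],[0.052,0,0,0,0,0,0.005],[-0.052,0,0,0,0,0,0.005],[0.052,0,0,0,0,0,0.005],[-0.052,0,0,0,0,0,0.005],[0.052,0,0,0,0,0,0.005],[-0.04,0,0,0,0,0,0.005],[0.03,0,0,0,0,0,0.005],[-0.03,0,0,0,0,0,0.005],[0.03,0,0,0,0,0,0.005],[-0.03,0,0,0,0,0,0.005],[0.05,0,0,0,0,0,0.005],[-0.05,0,0,0,0,0,0.005],[0.05,0,0,0,0,0,0.005],[-0.05,0,0,0,0,0,0.005],[0.012,0,0,0,0,0,0.005],[0,0,0,0,0,0,0.005],[0,0,0,0,0,0,0.005]],
])

```text
t: 44.25
eef_pos: [0.442, 0.0389, 0.1163]
tool_rot: [0.0, 0.714, 0.7, 0.0]
contact_force: [-0.6, -0.3, -3.0]
gripper_width: 0.149
grasp_force: 88.7
```

```bash
python3 chk.py k2
```

```text
t 44.25 p [0.442  0.0389 0.1163] yaw 88.92 tilt [0. 0.] F [-0.6 -0.3 -3. ] w 0.149 g 88.7
[[263.0, 140.0], [570.0, 141.0], [530.0, 308.0], [265.0, 307.0]]
--######+-+*****%**-=********=+##******+---+*=##**=-=:::::::=##-:               
--######+:=*****%**:-********-+%#******+:-++*=%#**+:=:::::::=#%::               
--******+:=*****%**::********-+%#******+:=***+##**=:+:::::::=#%::.              
--+====+=:=++++*%+=:-========-+%*======-:==-=+##++:-*-::::::=##:::              
---::::::::::::*%=::::::::::::+%+:::::::::---+%*-::-*-::::::=##:::.             
.:-::::::::::::*%=::::::::::::*%=:::::::::---+%*-::-*-::::::=##:::.             
.:----=*#######%%##############%##############%%#############%%####:            
.:-----+%%%%%%%%%%%%%%%%%%%%%%%%%%%%%%%%%%%%%%%%%%%%%%%%%%%%%%%%%%%+            
 .-----=#%%%%%%%%%%%%%%%%%%%%%%%%%%%%%%%%%%%%%%%%%%%%%%%%%%%%%%%%%%#            
  .-----=*%%%%%%%%%%%%%%%%%%%%%%%%%%%%%%%%%%%%%%%%%%%%%%%%%%%%%%%%%%-           
  .-------======*#####**#%%%%%########%%%%%%%%%%%%%%%%%%%%%%%%%%%%%%*           
  .---------------------=*%#=--========*%%%%%%%%%%%%%%
[... 374 characters left out ...]
=+**=+%%%***=-----=%%%%%%%%%%%%%%%%%%%%%%%%%%%%%.        
   .---.   .###%%#####**%%%*=#%%+-------=#%%##%#######******#%******###-        
   .-:..    -++%#************+#%%%*+=++#%%%*=#%******+:::::-*%=:::::+**+        
   ..         :%#*****+=--==++##%%%%%%%%%%**=#%******+:::::-*%-:::::=***.       
               =++***:        :=+***********=#%******+:::::-*%-:::::=***-       
                   ..     ...    .-=++++++++=#%======-:::::-*%-:::::=***-       
                                     ..:::::-#%::::::::::::-*%-:::::-*+*-.      
                                        .:--=##-------------#%=-----------      
                                            .-=-------------=+------------.
```

The large nut is in the sieve and no small ones are visible. I carry it back above the mat, then check the box for three nuts before setting down.

Emit:
move_arm([
  [[0,0,-0.006,0,0,0,0.005],[0,0,-0.008,0,0,0,0.005],[0,0,-0.006,0,0,0,0.005],[-0.004,0,0,0,0,0,0.005],[-0.01,0,0,0,0,0,0.005],[-0.016,-0.001,0,0,0,0,0.005],[-0.022,-0.001,0,0,0,0,0.005],[-0.027,-0.001,0,0,0,0,0.005],[-0.028,-0.001,0,0,0,0,0.005],[-0.028,-0.001,0,0,0,0,0.005],[-0.028,0,0,0,0,0,0.005],[-0.025,0,0,0,0,0,0.005],[-0.02,0,0,0,0,0,0.005],[-0.015,0,0,0,0,0,0.005],[-0.009,0,0,0,0,0,0.005],[-0.004,0,0,0,0,0,0.005],[0,0,0,0,0,0,0.005],[0,0,0,0,0,0,0.005]],
])

```text
t: 46.55
eef_pos: [0.4325, -0.1963, 0.1363]
tool_rot: [-0.0, 0.714, 0.701, 0.0]
contact_force: [-0.0, -0.5, -3.7]
gripper_width: 0.143
grasp_force: 88.7
```

```bash
python3 chk.py k3 | head -1; python3 - <<'E'
from h import *
t=imaging.read_camera("top"); s=imaging.read_camera("scene"); w=cv2.imread("pics/k3.png")
cv2.imwrite("pics/t3.png",t[:,:,::-1])
a=cv2.resize(t[150:225,205:290,::-1],(440,388),interpolation=cv2.INTER_CUBIC)
b=cv2.resize(w[100:384,180:512],(360,308),interpolation=cv2.INTER_CUBIC)
c=cv2.resize(s[165:245,185:345,::-1],(420,210),interpolation=cv2.INTER_CUBIC)
h=np.zeros((600,800,3),np.uint8); h[:388,:440]=a; h[:308,440:]=b; h[390:,:420]=c; cv2.imwrite("pics/f3.png",h)
E
```

```text
t 46.55 p [ 0.4325 -0.1963  0.1363] yaw 88.95 tilt [-0.0001  0.0003] F [-0.  -0.5 -3.7] w 0.143 g 88.7
```

View pics/f3.png

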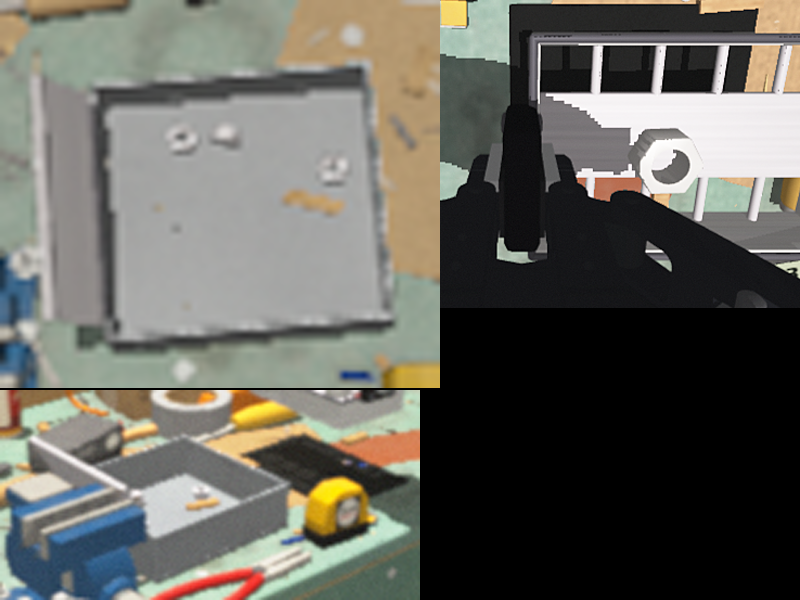

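Last view: three small nuts in the box at (181,138), (228,135) and (333,170); the large nut is in the sieve at (668,160); the guard is still leaning out. Now I set the sieve back down.

Emit:
move_arm([
  [[-0.001,0,0.012,0,0,0,0.005],[0,0,0.025,0,0,0,0.005],[0,0,0.025,0,0,0,0.005],[0,0,0.016,0,0,0,0.005],[0,0,0.007,0,0,0,0.005],[0,0,0.004,0,0,0,0.005],[0,0,0,0,0,0,0.005],[0,0,0,0,0,0,0.005]],
])

```text
t: 47.7
eef_pos: [0.4328, -0.1982, 0.0479]
tool_rot: [0.001, 0.714, 0.7, 0.0]
contact_force: [-0.7, 0.3, -3.3]
gripper_width: 0.143
grasp_force: 88.7
```

```bash
python3 -c "
from h import *
st()"
```

```text
t 47.7 p [ 0.4328 -0.1982  0.0479] yaw 88.89 tilt [ 0.0012 -0.0004] F [-0.7  0.3 -3.3] w 0.143 g 88.7
```

Emit:
move_arm([
  [[0,0,0.0015,0,0,0,0.005],[0,0,0.001,0,0,0,0.005],[0,0,0,0,0,0,0.005]],
])

```text
t: 48.08
eef_pos: [0.4328, -0.1982, 0.0464]
tool_rot: [0.001, 0.714, 0.7, 0.0]
contact_force: [-5.5, 1.1, 16.2]
gripper_width: 0.146
grasp_force: 91.7
```

```bash
python3 -c "
from h import *
st()"
```

```text
t 48.08 p [ 0.4328 -0.1982  0.0464] yaw 88.88 tilt [ 0.0012 -0.0004] F [-5.5  1.1 16.2] w 0.146 g 91.7
```

Seated on the mat. I relax slightly, open and rise clear.

Emit:
move_arm([
  [[0,0,-0.001,0,0,0,0.005],[0,0,0,0,0,0,0.03],[0,0,0,0,0,0,0.045],[0,0,0,0,0,0,0.045],[0,0,-0.03,0,0,0,0.045],[0,0,-0.05,0,0,0,0.045],[0,0,-0.05,0,0,0,0.045],[0,0,-0.05,0,0,0,0.045],[0,0,-0.05,0,0,0,0.045],[0,0,0,0,0,0,0.045],[0,0,0,0,0,0,0.045]],
])

```text
t: 49.45
eef_pos: [0.432, -0.1979, 0.2753]
tool_rot: [-0.0, 0.714, 0.7, -0.0]
contact_force: [-0.4, 0.3, -0.7]
gripper_width: 0.529
grasp_force: 0.0
```

```bash
python3 - <<'E'
from h import *
o=st(); o,im=snap("k9"); g=cv2.cvtColor(im,cv2.COLOR_RGB2GRAY)
t=imaging.read_camera("top")
# rectify sieve floor where it should stand (centre .5175,-.199, yaw -1.2) and map as text
c,s=np.cos(-.021),np.sin(-.021); W=lambda x,y,z:[.5182+c*x-s*y,-.199+s*x+c*y,z]
def rect(img,cam,z,hx,hy):
    src=proj(cam,[W(-hx,hy,z),W(hx,hy,z),W(hx,-hy,z),W(-hx,-hy,z)],o).astype(np.float32)
    return cv2.warpPerspective(img,cv2.getPerspectiveTransform(src,np.float32([[0,0],[80,0],[80,26],[0,26]])),(80,26),flags=cv2.INTER_AREA)
for img,cam in ((g,"wrist"),(cv2.cvtColor(t,cv2.COLOR_RGB2GRAY),"top")):
    for row in rect(img,cam,.016,.09,.06): print("".join(" .:-=+*#%@"[min(9,int(v)//26)] for v in row))
    print()
E
```

```text
t 49.45 p [ 0.432  -0.1979  0.2753] yaw 88.89 tilt [-0.0005  0.0002] F [-0.4  0.3 -0.7] w 0.529 g 0.0
................................................................................
...................................... ........................................ 
... :-++*********************************+=========****#++++++++++++++++++++++++
... :-+ ......... :%* ......... -%* ......... -%# ......... -%* ..........-----:
... :-= ......... :%* ......... :%* ..........-%* ......... -%+ ..........------
... :-= ..........:%* ......... -%# ......... -%+ ......... -%# ..........------
... :-= ......... :%* ......... -%% ......... :%* ......... -%+ ..........------
... :-= ......... :%* ......... :%* ......... -%# ......... -%+ ..........------
    :-=#****###*#**%#*##******+++#*++**********%#************%#************-----
      +@%%%%%%%%%%%%%%%%%%%%%%%%%%%%%%%%%%%%%%%%%%%%%%%%%%%%%%%%%%%%%%%%%%%:----
 .... :%@@@@@@@@@@@@@@@@@@@@@@@%%%%%%%%%%%%%%%%%%%%%%%%%%%%%%%%%%%%%%%%%%%%-----
 .... -%%%%%%%%%%%%%%%%%%%%%%%%%%%%%%%%%%%%%%%%%%%%%%%%%%%%%%%%%%%%%%%%%%%#:----
      :-++%@%%%%%%%%%%%%%%
[... 2514 characters left out ...]
#######**++**################################*+=--==
...     .:--------==-----=+**++**##****##*****##****######**###**********+=---==
..         ......:--::.........:+##**+++=--::-**+:....:::::=+++=-:::::...:----==
         ....... :---:.........:+#*=...::... :**+:.........-===::........:----==
   ..............-===::.....:::-+#*-.........-#*+:.........-==-::........:----==
  ..::-:.........-=+=-:..::::-::+*+-.........-#*+:.........-=++=:........:----==
  ..::--:::......-=++=:.::::....---: ........-*+=::.......:-=*+=:........::-----
   ..::::::..::::-=++=-::::....        .     .::::::-----::-=++=----------------
   ...........::::::--::............  ......     ..:::::::::---===========----==
```

The sieve sits square on its mat with only the large nut in it, the openings are clear and the gripper is away. Handing in.

```bash
python3 -c "
from station import bot
print(bot.hand_in())"
```

```text
the job is handed in; nothing more can be done
None
```

I handed the job in at about 50 s, and it returned no verdict: the guard measures about 120°, all three small nuts were shaken through into the box, and the sieve is back on its mat with the one large nut; the first push on the guard pressed about 54 N on its rod with the fingers before I backed off.

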